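# Shut the canisters and hang them on the rail

## Task

Close up the kitchen canisters and put them away: screw each canister's loose cap fully shut while it still stands on the worktop, and only then lift it and hang it by the hook on its back over the upper rail of the stand, on the robot's side, easing your grip so that its own weight settles it back against the lower bar and does not swing it off. There may be two or three canisters; at the end every one hangs still on the rail with its cap shut, and the mug, egg timer and onion have been left alone.

Things in the scene. Friction and masses are not known exactly. Their poses are not given: they have to be found in the camera images.
- rail_stand: Fixed stand: wooden base 120 x 410 x 12 mm, two steel posts 380 mm apart along its y axis (top 163 mm above the worktop), two level bars between them. Origin: on the worktop straight below the rail's middle. Its x axis points away from the robot. Canisters hang on its -x side, their x axis along the stand's, 120 mm apart, between y = -0.15 and 0.15 m.
- rail_mid (a point): Middle of the upper bar, the hanging rail: round, 10 mm diameter, axis 150 mm above the worktop, along the stand's y; axes as the stand's. The equal lower bar, axis 53 mm straight below, is what the backs of hung canisters lean on.
- tall_canister: Tall canister, about 0.35 kg (weighted foot: centre of mass about 20 mm up, on the z axis), loose, upright on the worktop: white square body 56 x 56 x 92 mm, round wooden cap on top (cap top at 122 mm). Origin: centre of its underside; z up; x points to its back with the steel hook. May be absent. Hung up, it swings back up to 0.2 rad until it rests on the lower bar.
- tall_hook (a point): Underside of the tall canister's hook, at x = 38, y = 0, z = 82 mm on the canister: 5 mm above the rail's axis when hung. The hook is 36 mm wide: a level bridge out from the back face (x = 28 mm), then a lip down to z = 60 mm with inner face x = 48 and outer face x = 52 mm. So the gap for the rail is 20 mm wide, open below.
- tall_cap (a joint): Turn of the captive cap: 46 mm diameter, z = 98 to 122 mm on the canister's z axis; it cannot come off. 0 rad = shut, at its stop; grows counterclockwise seen from above, to 4.8. Shut, the dark rib on top points away from the hook. It takes 0.03 N m and stays where left; the canister's weight keeps the canister from turning along until the stop is met.
- middle_canister: Middle canister, about 0.35 kg (weighted foot: centre of mass about 20 mm up, on the z axis), loose, upright on the worktop: white square body 56 x 56 x 78 mm, round wooden cap on top (cap top at 108 mm). Origin: centre of its underside; z up; x points to its back with the steel hook. May be absent. Hung up, it swings back up to 0.2 rad until it rests on the lower bar.
- middle_hook (a point): Underside of the middle canister's hook, at x = 38, y = 0, z = 68 mm on the canister: 5 mm above the rail's axis when hung. The hook is 36 mm wide: a level bridge out from the back face (x = 28 mm), then a lip down to z = 46 mm with inner face x = 48 and outer face x = 52 mm. So the gap for the rail is 20 mm wide, open below.
- middle_cap (a joint): Turn of the captive cap: 46 mm diameter, z = 84 to 108 mm on the canister's z axis; it cannot come off. 0 rad = shut, at its stop; grows counterclockwise seen from above, to 4.8. Shut, the dark rib on top points away from the hook. It takes 0.03 N m and stays where left; the canister's weight keeps the canister from turning along until the stop is met.
- low_canister: Low canister, about 0.35 kg (weighted foot: centre of mass about 20 mm up, on the z axis), loose, upright on the worktop: white square body 56 x 56 x 64 mm, round wooden cap on top (cap top at 94 mm). Origin: centre of its underside; z up; x points to its back with the steel hook. May be absent. Hung up, it swings back up to 0.2 rad until it rests on the lower bar.
- low_hook (a point): Underside of the low canister's hook, at x = 38, y = 0, z = 54 mm on the canister: 5 mm above the rail's axis when hung. The hook is 36 mm wide: a level bridge out from the back face (x = 28 mm), then a lip down to z = 32 mm with inner face x = 48 and outer face x = 52 mm. So the gap for the rail is 20 mm wide, open below.
- low_cap (a joint): Turn of the captive cap: 46 mm diameter, z = 70 to 94 mm on the canister's z axis; it cannot come off. 0 rad = shut, at its stop; grows counterclockwise seen from above, to 4.8. Shut, the dark rib on top points away from the hook. It takes 0.03 N m and stays where left; the canister's weight keeps the canister from turning along until the stop is met.
- coffee_mug: Green and white coffee mug, 86 x 120 x 88 mm; bystander, leave it alone. Origin: centre of underside.
- egg_timer: Red and white egg timer, 63 x 63 x 67 mm; bystander, leave it alone. Origin: centre of underside.
- onion: Onion, 82 x 83 x 94 mm; bystander, leave it alone. Origin: centre of underside.
There are look-alikes about, which are no part of the job. Leave any yellow look-alike of the tall_canister alone.

How it is judged:
By the outcome, as a careful person would: the job done as asked, in the order asked, and still so for the second after the job is handed in, with the robot touching nothing.
Of tall_canister, middle_canister, low_canister only 2 to 3 are there at a start; the rules pass over those that are not, and their reading is None.
At some moment in a run one of tall_canister, middle_canister, low_canister may be knocked a few centimetres aside while the robot is not near it.
Once in a run the grip may slacken for a moment while it holds something.
It also fails if it takes over 210 s, if anything falls off the work surface, if the arm or the gripper's body presses on something with over 40 N, if the wrist force passes 120 N, or if a joint passes its speed limit or range.

## Robot

A 6-joint arm with a two-finger parallel gripper is mounted at the origin on a cart in front of the work surface, level with it; the furniture and walls round the work are solid. World frame = base frame: x ahead of the robot, y to its left, z up, the work surface at z = 0. Lengths are in m, angles in rad, forces in N, time in s.
With the tool pointing down it reaches from about 0.3 to 0.95 m from the base axis. Payload 3.1 kg.
Tool frame: the origin (TCP) lies at the very end of the fingers, on their centre line; the grasp point (between the pads) lies robot.grip_depth behind it (robot.grip_depth is the distance from the TCP to the grasp point, in m); z points along the fingers, y is the line along which they close (so a half turn about z gives the same grasp; the last joint's range is limited). The gripper opens to 85 mm and grips with 20 to 120 N. Pads are 22 mm wide; open, the fingers measure 114 mm over their backs; the gripper's body (76 mm by 85 mm) begins 54 mm behind the grasp point. The pads swing forward as they close: fully open they stand 13 mm farther back than shut.
Start: joints at [-1.215, 0.308, 1.634, -0, 1.2, -0.07], TCP at [0.258, -0.569, 0.231] pointing down, gripper open.
Joint ranges: [-3.06, 3.06], [-0.79, 1.96], [0.05, 2.63], [-1.19, 4.34], [0.05, 2.64], [-2.94, 2.94]. Speed limits (rad/s): [2.79, 2.79, 3.14, 3.14, 3.14, 3.14].

## Interface

Orientations are given as a rotation vector (axis times angle).
In Python, from plant import telemetry, optics, robot gives the robot as it stands.
- The arm moves only by the tool move_arm, never from a script. Its argument "series" is one flat list of numbers, 7 for each row, row after row: the shift along the tool's x, y, z scaled (see below), then the turn, a rotation vector about the tool's x, y, z scaled (see below), then the opening, from -1 (shut) to 1 (fully open), so that 0 is half open. In form: [x, y, z, rx, ry, rz, grip, x, y, z, rx, ry, rz, grip, ...]. A call has 1 to 8 rows; each row is the pose to reach, as a shift and turn from the pose commanded when the call began, along the tool's axes at that moment, turning the shorter way round; what a row does not reach only later rows make up. The controller multiplies each number of a shift by 300 mm and each number of a turn by 180 degrees. A row lasts 1/12 s, in which the tool goes at most 41.7 mm and 7.16 degrees, less where a joint would pass 70% of its speed; a pose out of reach is approached as far as the arm can. A call with a number of a shift or a turn outside -1 to 1 is refused whole. A call with a gripper value outside its range is refused whole. The fingers move at their own pace and stop on an object; "force" is the grip in N (left out, the last holds). Time passes only in rows, so rows that repeat a pose let the fingers close. It gives the time, the measured TCP pose, the force, the opening and the grip force at its end, in the units of the state.
- telemetry.sense(): the state, without advancing time (a new reading comes with each control period).
- optics.capture(name): name is "scene" or "side" or "wrist"; returns the picture (420x560x3 uint8, red, green, blue); there is no depth.
- optics.get_calibration(name): a dict with "mtx" (3x3 intrinsics, pixels), "rvec" (rotation vector, rad) and "tvec" (3), from world to camera coordinates, as OpenCV has them. Camera axes: x right, y down, z forward; pixel columns grow to the right and rows downward; lengths in m; the calibration is good to about 2 mm. A picture is of the moment at which its call begins: read the wrist's pose just before it. get_calibration takes no time and is no camera call; for the wrist camera it gives the pose at the moment of the call.
- robot.job_done(): hands the job in; it is judged then, once.
The state is a dict: "time_s": time; "q": joint angles; "joint_vel": joint speeds; "tau": joint torques, N m; "tool_pos": TCP position; "orientation": TCP orientation; "contact_force": force on the tool from outside, world axes, zero at the start; "wrist_torque": the same for the moment, N m; "opening": opening from 0.0 (shut) to 1.0 (fully open); "finger_force": force on a finger pad.
Only numpy, scipy, OpenCV 4.12 (cv2) and the standard library are available. Lean on these libraries where they do the work, as an engineer would, in place of code of your own. Each camera call takes 0.05 s, during which the arm holds its last target. There are 200 camera calls.

## Working session

There is one attempt and no reset: what is moved stays moved. The work goes in short steps, Python scripts to look and compute and a tool call to move; the robot and the scene stay as the last step left them, time stands still between calls to the robot, and variables do not carry over. Pictures are saved under pics/ and viewed, at most 14 in all, crops included, and the job is handed in when it is done.

Besides the shell and the picture viewer there is one more tool, called after "Request:" as a command line: name --argument value ..., lists and objects as JSON in quotes. move_arm: Moves the arm, as the interface text tells. Its arguments: {"type":"object","properties":{"series":{"type":"array","items":{"type":"number"}},"force":{"type":"number"}},"required":["series"]}

```bash
ls; mkdir -p pics; python3 - <<'E'
from plant import telemetry, optics, robot
import cv2,numpy as np
print(telemetry.sense(), robot.grip_depth)
ims=[]
for n in("scene","side","wrist"):
    im=optics.capture(n); cv2.imwrite(f"pics/{n}0.png",im[:,:,::-1]); c=optics.get_calibration(n)
    R=cv2.Rodrigues(np.array(c["rvec"],float))[0]; print(n,np.array(c["mtx"]).tolist(),(-R.T@np.ravel(c["tvec"])).round(3),R[2].round(3))
E
```

```text
pics
{'time_s': 0.0, 'q': array([-1.21470634e+00,  3.09016946e-01,  1.63519995e+00,  1.39817530e-05,
        1.19971940e+00, -6.96938754e-02]), 'joint_vel': array([-1.17533814e-03, -2.03512642e-04,  7.26166363e-05,  1.09096037e-03,
        1.25824660e-03, -5.45312267e-04]), 'tau': array([-1.61654509e-03, -4.15259492e+01, -2.76665694e+01, -5.57995497e-05,
        1.02530408e-02, -2.41177753e-05]), 'tool_pos': array([ 0.2578373 , -0.56842041,  0.23003328]), 'orientation': array([-3.06840052e+00, -6.63280691e-01,  5.04745848e-04]), 'contact_force': array([-0.26772739,  0.26500045,  0.16252415]), 'wrist_torque': array([-0.02096045, -0.04493232, -0.01769746]), 'finger_force': 0.0, 'opening': 0.9993943900675075} 0.0187
scene [[543.9096724726236, 0.0, 282.44920287944063], [0.0, 543.9096724726236, 207.3711958062319], [0.0, 0.0, 1.0]] [-0.393  0.787  0.835] [ 0.648 -0.599 -0.47 ]
side [[466.73861939984613, 0.0, 286.7140554396589], [0.0, 466.73861939984613, 212.149584492277], [0.0, 0.0, 1.0]] [0.313 0.83  0.657] [ 0.226 -0.84  -0.493]
wrist [[292.41195178325876, 0.0, 272.4733016764121], [0.0, 292.41195178325876, 210.3871688739182], [0.0, 0.0, 1.0]] [ 0.331 -0.536  0.374] [-0.28  -0.125 -0.952]
```

View pics/scene0.png

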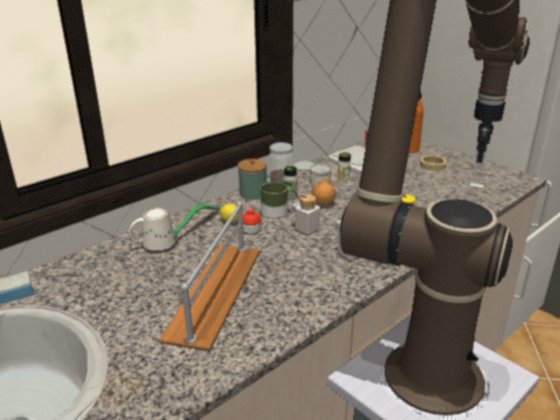

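View pics/side0.png

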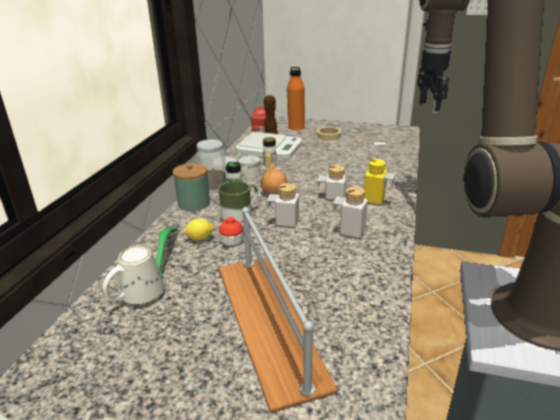

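```bash
cat > h.py <<'E'
import cv2,numpy as np
from plant import telemetry, optics, robot
from scipy.spatial.transform import Rotation as Rn
def cal(n):
    c=optics.get_calibration(n); return np.array(c["mtx"],float),cv2.Rodrigues(np.array(c["rvec"],float))[0],np.ravel(c["tvec"]).astype(float)
def ray(c,p):
    K,R,t=c; o=-R.T@t; d=R.T@np.linalg.solve(K,np.array([p[0],p[1],1.])); return o,d
def onz(c,p,z):
    o,d=ray(c,p); return (o+d*(z-o[2])/d[2])[:2].round(4)
def proj(c,P):
    K,R,t=c; v=K@(R@np.array(P,float)+t); return (v[:2]/v[2]).round(1)
def tri(c1,p1,c2,p2):
    o1,d1=ray(c1,p1);o2,d2=ray(c2,p2); A=np.c_[d1,-d2]; s=np.linalg.lstsq(A,o2-o1,rcond=None)[0]
    a,b=o1+s[0]*d1,o2+s[1]*d2; return ((a+b)/2).round(4),np.linalg.norm(a-b).round(4)
def pose():
    s=telemetry.sense(); return s["tool_pos"],Rn.from_rotvec(s["orientation"])
def rel(P,yaw_y):
    """numbers to reach TCP P, pointing down, with tool y axis at world angle yaw_y"""
    p,R=pose(); z=np.array([0,0,-1.]); y=np.array([np.cos(yaw_y),np.sin(yaw_y),0]);
    G=Rn.from_matrix(np.c_[np.cross(y,z),y,z]); 
    return (R.inv().apply(np.array(P)-p)/.3).round(4),((R.inv()*G).as_rotvec()/np.pi).round(4)
E
python3 - <<'E'
from h import *
im=cv2.imread("pics/side0.png"); cv2.imwrite("pics/c1.png",cv2.resize(im[140:260,200:400],None,fx=4,fy=4,interpolation=cv2.INTER_CUBIC)[:, :])
s=cal("side"); c=cal("scene")
print("cans base-ish",[onz(s,p,.04) for p in((288,211),(354,218),(336,188))], "yellow",onz(s,(376,188),.04))
print("post tops side",[onz(s,p,.163) for p in((247,212),(308,325))],"scene",[onz(c,p,.163) for p in((240,206),(186,290))])
print("tri",tri(s,(247,212),c,(240,206)),tri(s,(308,325),c,(186,290)))
print("base corners side",[onz(s,p,.012) for p in((220,265),(272,398),(330,382),(265,255))])
E
```

```text
cans base-ish [array([ 0.5937, -0.2263]), array([ 0.4168, -0.2311]), array([ 0.4912, -0.3928])] yellow [ 0.3774 -0.4202]
post tops side [array([0.6222, 0.0095]), array([0.4209, 0.3145])] scene [array([0.6169, 0.0066]), array([0.4057, 0.3191])]
tri (array([ 6.259e-01, -3.000e-04,  1.570e-01]), np.float64(0.0001)) (array([0.4219, 0.3079, 0.1524]), np.float64(0.0064))
base corners side [array([0.6963, 0.0121]), array([0.4744, 0.3379]), array([0.3877, 0.2825]), array([ 0.6059, -0.0522])]
```

View pics/c1.png

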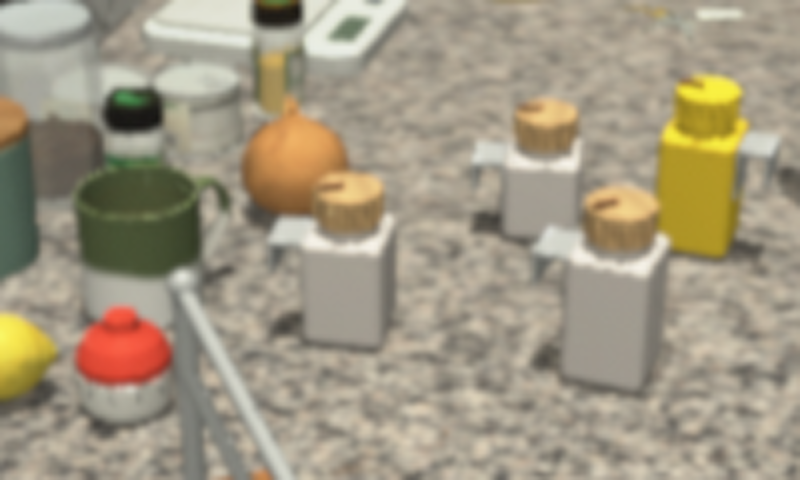

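Three white canisters in side view: middle (287,207), tall (354,213), low (336,183). Look-alikes to rule out: the yellow canister (376,183), the glass jars (210,160) and (249,170), and the mugs (138,275) and (235,195). The stand yaw is about 33.6°. Next I look from above with the wrist camera.

```bash
python3 - <<'E'
from h import *
print(rel((.46,-.28,.33),np.radians(-65.6)))
E
```

```text
(array([ 1.0108, -0.5985, -0.3311]), array([-0.0006, -0.0001, -0.    ]))
```

Request:
move_arm --series '[0.5, -0.3, -0.33, 0, 0, 0, 1, 0.5, -0.3, -0.33, 0, 0, 0, 1, 0.5, -0.3, -0.33, 0, 0, 0, 1, 0.5, -0.3, -0.33, 0, 0, 0, 1, 0.5, -0.3, -0.33, 0, 0, 0, 1, 0.5, -0.3, -0.33, 0, 0, 0, 1]'

```text
time_s: 0.65
tool_pos: [0.3616, -0.4226, 0.3348]
orientation: [3.065, 0.67, 0.009]
contact_force: [0.0, -1.1, 0.8]
opening: 1.0
finger_force: 0.0
```

Request:
move_arm --series '[0.5, -0.3, 0, 0, 0, 0, 1, 0.5, -0.3, 0, 0, 0, 0, 1, 0.5, -0.3, 0, 0, 0, 0, 1, 0.5, -0.3, 0, 0, 0, 0, 1, 0.5, -0.3, 0, 0, 0, 0, 1, 0.5, -0.3, 0, 0, 0, 0, 1]'

```text
time_s: 1.15
tool_pos: [0.4579, -0.2793, 0.3296]
orientation: [-3.068, -0.671, 0.001]
contact_force: [0.1, -0.9, -0.5]
opening: 1.001
finger_force: 0.0
```

```bash
cat > look.py <<'E'
import sys,pickle
from h import *
n=sys.argv[1]; c=cal("wrist"); im=optics.capture("wrist")[:,:,::-1]; cv2.imwrite(f"pics/{n}.png",im); pickle.dump(c,open(f"pics/{n}.pkl","wb")); s=telemetry.sense(); print(s["time_s"],s["tool_pos"],s["q"].round(3))
E
python3 look.py w1; python3 -c "
from h import *
im=cv2.imread('pics/w1.png'); cv2.imwrite('pics/w1b.png',cv2.resize(im,(800,600),interpolation=cv2.INTER_CUBIC))"
```

```text
1.2 [ 0.45700811 -0.28094938  0.32964389] [-6.320e-01  5.900e-02  1.727e+00 -1.000e-03  1.356e+00  5.110e-01]
```

View pics/w1b.png

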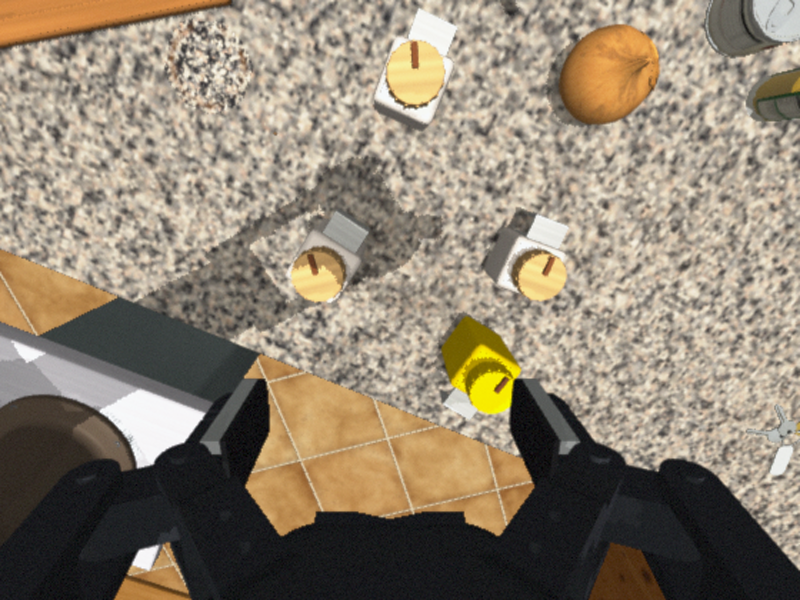

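Wrist view: middle canister with its cap at (415,73), tall at (318,275), low at (540,275), yellow at (490,390), onion at (610,75). Ribs are visible on all three caps.

```bash
python3 - <<'E'
from h import *
import pickle
c=pickle.load(open("pics/w1.pkl","rb")); k=.7
S=cal("side")
D={"tall":(.122,.087,(318,275),(310,253),(316,273),(345,232)),"middle":(.108,.073,(415,73),(414,42),(415,67),(434,32)),"low":(.094,.059,(540,275),(550,257),(545,274),(547,231))}
for n,(zt,zh,ce,r1,r2,hk) in D.items():
    C,a,b,h=[onz(c,np.array(p)*k,z) for p,z in((ce,zt),(r1,zt),(r2,zt),(hk,zh))]
    rib=np.degrees(np.arctan2(*(a-b)[::-1])); rib2=np.degrees(np.arctan2(*(a-C)[::-1])); hook=np.degrees(np.arctan2(*(h-C)[::-1]))
    print(n,C,"rib",rib.round(),rib2.round(),np.linalg.norm(a-C).round(3),"hook",hook.round(),np.linalg.norm(h-C).round(4),"turn",((rib2-hook-180)%360).round(), "in side", proj(S,(*C,zt)))
print("disc",onz(c,(207*k,65*k),.0),onz(c,(207*k,65*k),.1))
print("timer",onz(S,(231,240),.02))
E
```

```text
tall [ 0.4229 -0.2272] rib 38.0 42.0 0.02 hook -8.0 0.038 turn 230.0 in side [353.3 190.4]
middle [ 0.6014 -0.2351] rib 28.0 28.0 0.021 hook 0.0 0.0409 turn 208.0 in side [285.8 186.6]
low [ 0.501  -0.4141] rib 15.0 2.0 0.019 hook 2.0 0.0388 turn 179.0 in side [334.7 167.9]
disc [ 0.5414 -0.0385] [ 0.5391 -0.0823]
timer [ 0.7044 -0.0836]
```

```bash
python3 - <<'E'
from h import *
print(rel((.423,-.227,.20),np.radians(-65.6)))
E
```

```text
(array([-0.0278, -0.2106,  0.4322]), array([-0.0001,  0.0005,  0.0008]))
```

Request:
move_arm --series '[-0.028, -0.21, 0.43, 0, 0, -0.31, 1, -0.028, -0.21, 0.43, 0, 0, -0.31, 1, -0.028, -0.21, 0.43, 0, 0, -0.31, 1, -0.028, -0.21, 0.43, 0, 0, -0.31, 1, -0.028, -0.21, 0.43, 0, 0, -0.31, 1, -0.028, -0.21, 0.43, 0, 0, -0.31, 1, -0.028, -0.21, 0.43, 0, 0, -0.31, 1, -0.028, -0.21, 0.43, 0, 0, -0.31, 1]'

```text
time_s: 1.87
tool_pos: [0.422, -0.2294, 0.2007]
orientation: [-2.399, -2.027, 0.002]
contact_force: [0.1, -0.6, 0.2]
opening: 1.002
finger_force: 0.0
```

Request:
move_arm --series '[0, 0, 0, 0, 0, -0.31, 1, 0, 0, 0, 0, 0, -0.31, 1, 0, 0, 0, 0, 0, -0.31, 1, 0, 0, 0, 0, 0, -0.31, 1, 0, 0, 0, 0, 0, -0.31, 1, 0, 0, 0, 0, 0, -0.31, 1, 0, 0, 0, 0, 0, -0.31, 1, 0, 0, 0, 0, 0, -0.31, 1]'

```text
time_s: 2.53
tool_pos: [0.4221, -0.2296, 0.201]
orientation: [-1.172, -2.914, 0.002]
contact_force: [-0.1, 0.1, 0.1]
opening: 1.002
finger_force: 0.0
```

Request:
move_arm --series '[0, 0, 0, 0, 0, -0.31, 1, 0, 0, 0, 0, 0, -0.31, 1, 0, 0, 0, 0, 0, -0.31, 1, 0, 0, 0, 0, 0, -0.31, 1, 0, 0, 0, 0, 0, -0.31, 1, 0, 0, 0, 0, 0, -0.31, 1, 0, 0, 0, 0, 0, -0.31, 1, 0, 0, 0, 0, 0, -0.31, 1]'

```text
time_s: 3.2
tool_pos: [0.4221, -0.2296, 0.201]
orientation: [0.328, -3.123, 0.001]
contact_force: [0.2, -1.0, -0.8]
opening: 1.001
finger_force: 0.0
```

```bash
python3 look.py w2; python3 - <<'E'
from h import *
print(rel((.423,-.227,.096),np.radians(122)))
im=cv2.imread('pics/w2.png'); cv2.imwrite('pics/w2b.png',cv2.resize(im,(800,600),interpolation=cv2.INTER_CUBIC))
E
```

```text
3.25 [ 0.42217129 -0.22955736  0.20100498] [-5.880e-01  6.100e-02  1.993e+00 -1.000e-03  1.088e+00 -2.369e+00]
(array([-0.0049,  0.008 ,  0.35  ]), array([-1.000e-04, -4.000e-04, -1.105e-01]))
```

View pics/w2b.png

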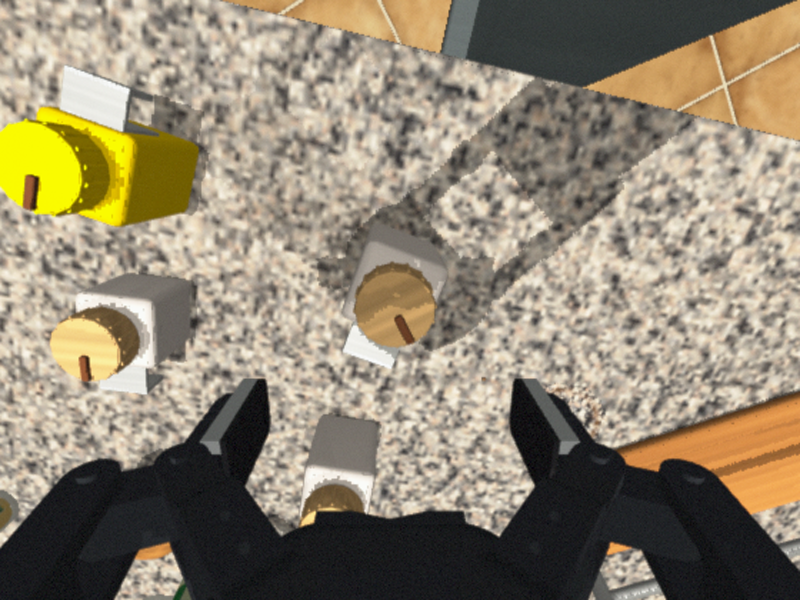

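```bash
python3 - <<'E'
from h import *
import pickle
c=pickle.load(open("pics/w2.pkl","rb")); k=.7
C,r,h,l,lr=[onz(c,np.array(p)*k,z) for p,z in(((396,307),.122),((410,342),.122),((371,345),.087),((94,347),.094),((85,380),.094))]
f=lambda v:np.degrees(np.arctan2(v[1],v[0])).round(1)
print(C,f(r-C),f(h-C),"low",l,f(lr-l))
print(rel((*C,.096),np.radians(122)))
E
```

```text
[ 0.4192 -0.2258] 32.9 -10.6 low [ 0.4966 -0.4105] -13.0
(array([0.0067, 0.0145, 0.35  ]), array([-1.000e-04, -4.000e-04, -1.105e-01]))
```

Request:
move_arm --series '[0.003, 0.012, 0.15, 0, 0, -0.11, 1, 0.003, 0.012, 0.15, 0, 0, -0.11, 1, 0.003, 0.012, 0.15, 0, 0, -0.11, 1, 0.003, 0.012, 0.25, 0, 0, -0.11, 1, 0.003, 0.012, 0.32, 0, 0, -0.11, 1, 0.003, 0.012, 0.35, 0, 0, -0.11, 1, 0.003, 0.012, 0.35, 0, 0, -0.11, 0.4, 0.003, 0.012, 0.35, 0, 0, -0.11, 0.2]' --force 30

```text
time_s: 3.92
tool_pos: [0.4212, -0.2249, 0.0961]
orientation: [0.852, -3.023, -0.001]
contact_force: [-0.0, -0.3, 0.9]
opening: 0.75
finger_force: 0.0
```

Request:
move_arm --series '[0, 0, 0, 0, 0, 0, 0, 0, 0, 0, 0, 0, 0, -1, 0, 0, 0, 0, 0, 0, -1, 0, 0, 0, 0, 0, 0, -1, 0, 0, 0, 0, 0, 0, -1]'

```text
time_s: 4.33
tool_pos: [0.423, -0.2253, 0.0978]
orientation: [-0.855, 3.021, -0.005]
contact_force: [-0.5, -2.5, 5.6]
opening: 0.523
finger_force: 31.8
```

```bash
python3 look.py w3; python3 -c "
from h import *
s=telemetry.sense();print(s['opening'],s['finger_force'],s['contact_force'],s['wrist_torque'],s['orientation'])"
```

```text
4.3833 [ 0.4230266  -0.22527187  0.09777196] [-5.800e-01  2.100e-01  2.070e+00 -1.000e-03  8.580e-01 -2.702e+00]
0.523283735757057 31.857552591827698 [-1.31846547 -1.94988733  5.70561197] [-0.35987145  0.12848173 -0.00140054] [-0.85538962  3.02087684 -0.00507829]
```

View pics/w3.png

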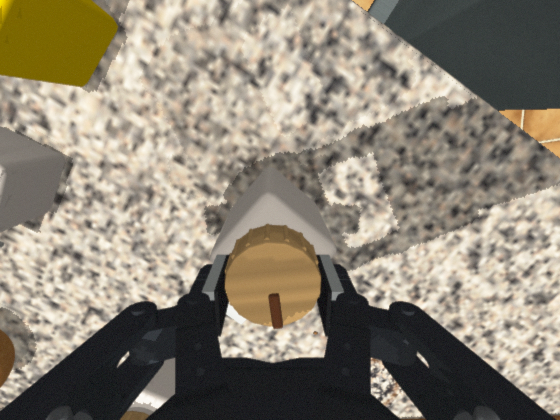

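The cap is gripped (opening 0.523 ≈ 44 mm). The tips press down slightly, so I relieve that and then turn clockwise.

Request:
move_arm --series '[0, 0, -0.004, 0, 0, 0, -1, 0, 0, -0.004, 0, 0, 0.03, -1, 0, 0, -0.004, 0, 0, 0.06, -1, 0, 0, -0.004, 0, 0, 0.09, -1, 0, 0, -0.004, 0, 0, 0.12, -1, 0, 0, -0.004, 0, 0, 0.16, -1, 0, 0, -0.004, 0, 0, 0.2, -1, 0, 0, -0.004, 0, 0, 0.23, -1]'

```text
time_s: 5.05
tool_pos: [0.422, -0.2247, 0.0979]
orientation: [0.276, 3.129, -0.002]
contact_force: [-0.1, -2.9, 1.5]
opening: 0.526
finger_force: 31.8
```

```bash
python3 look.py w4; python3 -c "
from h import *
s=telemetry.sense();print(s['opening'],s['finger_force'],s['contact_force'],s['wrist_torque'],s['orientation'])
import cv2
a=cv2.imread('pics/w3.png');b=cv2.imread('pics/w4.png');cv2.imwrite('pics/w4b.png',np.hstack([a[140:400,80:460],b[140:400,80:460]]))"
```

```text
5.1 [ 0.42206315 -0.22473523  0.09785493] [-5.800e-01  2.090e-01  2.071e+00 -1.000e-03  8.600e-01 -1.972e+00]
0.5255611996375745 31.86724184837658 [-0.41007991 -2.0809554   1.84829301] [-0.53110718  0.06232211 -0.01904458] [ 2.79249663e-01  3.12828120e+00 -2.36824782e-03]
```

View pics/w4b.png

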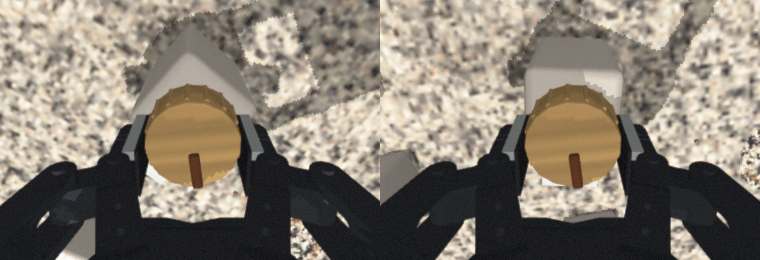

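Request:
move_arm --series '[0, 0, 0, 0, 0, 0.04, -1, 0, 0, 0, 0, 0, 0.08, -1, 0, 0, 0, 0, 0, 0.12, -1, 0, 0, 0, 0, 0, 0.16, -1, 0, 0, 0, 0, 0, 0.2, -1, 0, 0, 0, 0, 0, 0.24, -1, 0, 0, 0, 0, 0, 0.28, -1, 0, 0, 0, 0, 0, 0.31, -1]'

```text
time_s: 5.77
tool_pos: [0.4208, -0.2249, 0.098]
orientation: [-1.704, -2.638, 0.004]
contact_force: [-4.6, -2.7, 5.6]
opening: 0.522
finger_force: 32.2
```

Request:
move_arm --series '[0, 0, 0, 0, 0, 0.04, -1, 0, 0, 0, 0, 0, 0.08, -1, 0, 0, 0, 0, 0, 0.12, -1, 0, 0, 0, 0, 0, 0.16, -1, 0, 0, 0, 0, 0, 0.2, -1, 0, 0, 0, 0, 0, 0.24, -1, 0, 0, 0, 0, 0, 0.28, -1, 0, 0, 0, 0, 0, 0.31, -1]'

```text
time_s: 6.43
tool_pos: [0.4196, -0.2244, 0.0984]
orientation: [-2.739, -1.534, 0.007]
contact_force: [-6.3, -3.4, 11.4]
opening: 0.522
finger_force: 32.7
```

Request:
move_arm --series '[0, 0, 0, 0, 0, 0.04, -1, 0, 0, 0, 0, 0, 0.08, -1, 0, 0, 0, 0, 0, 0.12, -1, 0, 0, 0, 0, 0, 0.16, -1, 0, 0, 0, 0, 0, 0.2, -1, 0, 0, 0, 0, 0, 0.24, -1, 0, 0, 0, 0, 0, 0.28, -1, 0, 0, 0, 0, 0, 0.31, -1]'

```text
time_s: 7.1
tool_pos: [0.4199, -0.2239, 0.0984]
orientation: [-3.14, -0.073, 0.007]
contact_force: [-6.4, -1.0, 11.1]
opening: 0.527
finger_force: 32.7
```

```bash
cat >> h.py <<'E'
def st():
    s=telemetry.sense(); R=Rn.from_rotvec(s["orientation"]); y=R.as_matrix()[:,1]
    print("t",s["time_s"].__round__(2),"pos",s["tool_pos"].round(4),"psi",np.degrees(np.arctan2(y[1],y[0])).round(1),"q6",s["q"][5].round(3),"F",s["contact_force"].round(1),"T",s["wrist_torque"].round(3),"op",round(float(s["opening"]),3),"ff",round(float(s["finger_force"]),1))
E
python3 -c "
from h import *
st()"
```

```text
t 7.1 pos [ 0.4199 -0.2239  0.0984] psi -87.4 q6 0.946 F [-6.4 -1.  11.1] T [0.028 1.201 0.018] op 0.527 ff 32.7
```

Request:
move_arm --series '[0, 0, 0, 0, 0, 0.02, -1, 0, 0, 0, 0, 0, 0.04, -1, 0, 0, 0, 0, 0, 0.06, -1, 0, 0, 0, 0, 0, 0.06, -1]'

```text
time_s: 7.43
tool_pos: [0.4201, -0.2236, 0.0985]
orientation: [-3.133, 0.218, 0.007]
contact_force: [-6.5, -0.9, 12.1]
opening: 0.523
finger_force: 32.8
```

```bash
python3 -c "
from h import *
st()"
```

```text
t 7.43 pos [ 0.4201 -0.2236  0.0985] psi -98.0 q6 1.131 F [-6.5 -0.9 12.1] T [0.037 1.099 0.028] op 0.523 ff 32.8
```

Request:
move_arm --series '[0, 0, 0, 0, 0, 0.02, -1, 0, 0, 0, 0, 0, 0.04, -1, 0, 0, 0, 0, 0, 0.06, -1, 0, 0, 0, 0, 0, 0.06, -1]'

```text
time_s: 7.77
tool_pos: [0.4201, -0.2234, 0.0985]
orientation: [-3.098, 0.512, 0.007]
contact_force: [-5.7, 0.6, 11.7]
opening: 0.518
finger_force: 32.8
```

```bash
python3 -c "
from h import *
st()"; python3 look.py w5
```

```text
t 7.77 pos [ 0.4201 -0.2234  0.0985] psi -108.8 q6 1.319 F [-5.7  0.6 11.7] T [ 0.076  1.109 -0.049] op 0.518 ff 32.8
7.8167 [ 0.42008615 -0.22338513  0.09844077] [-5.800e-01  2.070e-01  2.072e+00 -1.000e-03  8.670e-01  1.318e+00]
```

View pics/w5.png

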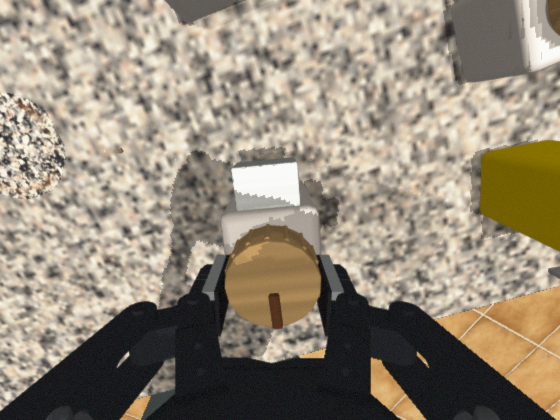

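Request:
move_arm --series '[0, 0, 0, 0, 0, 0.03, -1, 0, 0, 0, 0, 0, 0.06, -1, 0, 0, 0, 0, 0, 0.08, -1, 0, 0, 0, 0, 0, 0.08, -1]'

```text
time_s: 8.15
tool_pos: [0.422, -0.2234, 0.0978]
orientation: [-3.009, 0.897, -0.0]
contact_force: [1.3, 1.4, 3.9]
opening: 0.524
finger_force: 32.0
```

```bash
python3 -c "
from h import *
st()"; python3 look.py w6; cat >> h.py <<'E'
def hook(n):
    im=cv2.imread(f"pics/{n}.png").astype(int); m=((im.min(2)>150)&(im.max(2)-im.min(2)<25)).astype(np.uint8); m[:, :180]=0; m[:,360:]=0; m[260:]=0; m[:130]=0
    m=cv2.morphologyEx(m,cv2.MORPH_OPEN,np.ones((5,5))); k,l,s,c=cv2.connectedComponentsWithStats(m)
    for i in range(1,k):
        if s[i,4]>300:
            cs=cv2.findContours((l==i).astype(np.uint8),0,2)[0]; print(n,s[i],c[i].round(1),[np.round(v,1) for v in cv2.minAreaRect(cs[0])])
E
python3 -c "
from h import *
hook('w5');hook('w6')"
```

```text
t 8.15 pos [ 0.422  -0.2234  0.0978] psi -123.2 q6 1.57 F [1.3 1.4 3.9] T [ 0.242 -0.114 -0.047] op 0.524 ff 32.0
8.2 [ 0.4219788  -0.22336072  0.09774277] [-5.790e-01  2.090e-01  2.071e+00  2.000e-03  8.620e-01  1.568e+00]
w5 [ 232  162   68   48 2791] [266.2 185.7] [array([265.7, 185.9]), array([43.4, 65.9]), np.float64(85.4)]
w5 [222 210  72  36 959] [249.7 222.3] [array([258.3, 227.5]), array([29.9, 72.4]), np.float64(84.4)]
w6 [ 229  161   70   49 2832] [264.4 184.8] [array([264.2, 185.1]), array([43.8, 67.8]), np.float64(84.4)]
w6 [221 211  56  31 924] [243.3 223.3] [array([249. , 226.2]), array([26.1, 56.1]), np.float64(83.5)]
```

The stop is met: the canister turned along with the cap over 14°. The tall cap is shut. Next I check the hook direction precisely, then work out the carry.

```bash
python3 - <<'E'
from h import *
import pickle
c=pickle.load(open("pics/w6.pkl","rb"))
C=onz(c,(273,278),.122);H=onz(c,(264.3,185.),.087)
d=H-C;print(C,H,np.linalg.norm(d),np.degrees(np.arctan2(d[1],d[0])))
print(rel((.369,.206,.128),np.radians(-61.6)))
E
```

```text
[ 0.4292 -0.2271] [ 0.4618 -0.2427] 0.036140282234647776 -25.57240185048962
(array([-0.929 , -1.1031, -0.099 ]), array([-5.000e-04, -1.000e-04, -3.415e-01]))
```

Request:
move_arm --series '[0, 0, 0, 0, 0, 0, -1, 0, 0, 0, 0, 0, 0, -1, 0, 0, -0.02, 0, 0, 0, -1, 0, 0, -0.05, 0, 0, 0, -1, 0, 0, -0.08, 0, 0, 0, -1, 0, 0, -0.1, 0, 0, 0, -1, 0, 0, -0.1, 0, 0, 0, -1]' --force 60

```text
time_s: 8.78
tool_pos: [0.4226, -0.2248, 0.129]
orientation: [3.01, -0.897, 0.004]
contact_force: [0.3, -0.9, -4.4]
opening: 0.518
finger_force: 62.2
```

```bash
python3 -c "
from h import *
st()"; python3 look.py w7; python3 -c "
from h import *
hook('w7')"
```

```text
t 8.78 pos [ 0.4226 -0.2248  0.129 ] psi -123.2 q6 1.57 F [ 0.3 -0.9 -4.4] T [-0.071 -0.091  0.002] op 0.518 ff 62.2
8.8333 [ 0.42233453 -0.22464061  0.12842325] [-0.58   0.158  2.055 -0.     0.927  1.57 ]
w7 [ 228  161   71   49 2839] [264.5 184.6] [array([263.5, 185.1]), array([43.9, 67.9]), np.float64(84.3)]
w7 [221 210  59  32 948] [244.4 222.9] [array([250.8, 225.8]), array([26.5, 59.3]), np.float64(83.7)]
```

Request:
move_arm --series '[-0.02, -0.03, 0, 0, 0, 0, -1, -0.06, -0.07, 0, 0, 0, 0, -1, -0.11, -0.13, 0, 0, 0, 0, -1, -0.18, -0.21, 0, 0, 0, 0, -1, -0.25, -0.3, 0, 0, 0, 0, -1, -0.33, -0.39, 0, 0, 0, 0, -1, -0.41, -0.48, 0, 0, 0, 0, -1, -0.49, -0.58, 0, 0, 0, 0, -1]'

```text
time_s: 9.5
tool_pos: [0.3921, 0.0039, 0.1269]
orientation: [3.01, -0.899, -0.003]
contact_force: [1.0, 0.3, -5.2]
opening: 0.515
finger_force: 62.3
```

Request:
move_arm --series '[-0.08, -0.1, 0, 0, 0, 0, -1, -0.16, -0.19, 0, 0, 0, 0, -1, -0.24, -0.28, 0, 0, 0, 0, -1, -0.31, -0.37, 0, 0, 0, 0, -1, -0.37, -0.44, 0, 0, 0, 0, -1, -0.41, -0.49, 0, 0, 0, 0, -1, -0.44, -0.52, 0, 0, 0, 0, -1, -0.44, -0.52, 0, 0, 0, 0, -1]'

```text
time_s: 10.17
tool_pos: [0.3674, 0.2073, 0.1271]
orientation: [-3.011, 0.893, 0.003]
contact_force: [0.5, -0.2, -3.9]
opening: 0.516
finger_force: 62.3
```

Request:
move_arm --series '[0, 0, 0, 0, 0, -0.01, -1, 0, 0, 0, 0, 0, -0.04, -1, 0, 0, 0, 0, 0, -0.08, -1, 0, 0, 0, 0, 0, -0.12, -1, 0, 0, 0, 0, 0, -0.16, -1, 0, 0, 0, 0, 0, -0.2, -1, 0, 0, 0, 0, 0, -0.23, -1, 0, 0, 0, 0, 0, -0.25, -1]'

```text
time_s: 10.83
tool_pos: [0.368, 0.204, 0.1269]
orientation: [3.124, 0.329, -0.003]
contact_force: [-0.9, -0.2, -4.3]
opening: 0.518
finger_force: 62.4
```

Request:
move_arm --series '[0, 0, 0, 0, 0, -0.02, -1, 0, 0, 0, 0, 0, -0.05, -1, 0, 0, 0, 0, 0, -0.07, -1, 0, 0, 0, 0, 0, -0.08, -1, 0, 0, -0.05, 0, 0, -0.08, -1, 0, 0, -0.12, 0, 0, -0.08, -1, 0, 0, -0.2, 0, 0, -0.08, -1, 0, 0, -0.25, 0, 0, -0.08, -1]'

```text
time_s: 11.5
tool_pos: [0.3689, 0.2043, 0.2037]
orientation: [3.06, 0.711, 0.001]
contact_force: [1.8, 0.2, -4.4]
opening: 0.511
finger_force: 62.8
```

```bash
python3 -c "
from h import *
st()"; python3 look.py w8; python3 -c "
from h import *
hook('w8')"
```

```text
t 11.5 pos [0.3689 0.2043 0.2037] psi -63.8 q6 1.517 F [ 1.8  0.2 -4.4] T [ 0.104 -0.155  0.032] op 0.511 ff 62.8
11.55 [0.3708516  0.2051916  0.20650117] [ 0.403 -0.068  2.11  -0.     1.094  1.517]
w8 [ 229  160   69   50 2800] [264.6 184.3] [array([264.1, 184.7]), array([43.7, 66.9]), np.float64(83.7)]
w8 [ 221  206   97   42 1746] [272.8 221.4] [array([269. , 226.4]), array([35. , 95.7]), np.float64(85.2)]
```

View pics/w8.png

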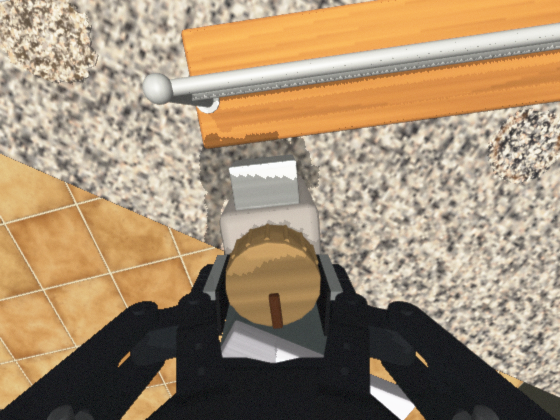

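```bash
python3 - <<'E'
from h import *
import pickle
c=pickle.load(open("pics/w8.pkl","rb")); im=cv2.imread("pics/w8.png").astype(int)
pts=[]
for x in range(240,550,20):
    col=im[0:120,x]; g=(col.max(1)-col.min(1)<35)
    ys=np.where(g)[0]; runs=np.split(ys,np.where(np.diff(ys)>1)[0]+1); r=max(runs,key=len); pts.append((x,r[0],r[-1]))
print(pts)
a=np.array(pts,float); P=np.array([onz(c,(x,(u+v)/2),.15) for x,u,v in a]); 
v=np.linalg.svd(P-P.mean(0))[2][0]; v*=np.sign(v[1]); print("rail pt",P.mean(0),"dir deg",np.degrees(np.arctan2(v[1],v[0])),"w",[np.linalg.norm(onz(c,(x,u),.15)-onz(c,(x,w),.15)).round(4) for x,u,w in pts])
B=onz(c,(158,88),.163); print("post",B, "post along/perp", (B-P.mean(0))@v, (B-P.mean(0))@np.array([v[1],-v[0]]))
C=onz(c,(273,278),.122+.1085);H=onz(c,(264.3,184.5),.087+.1085);d=H-C
print(C,H,np.degrees(np.arctan2(d[1],d[0])))
E
```

```text
[(240, np.int64(70), np.int64(93)), (260, np.int64(67), np.int64(90)), (280, np.int64(64), np.int64(88)), (300, np.int64(61), np.int64(85)), (320, np.int64(58), np.int64(82)), (340, np.int64(55), np.int64(79)), (360, np.int64(52), np.int64(76)), (380, np.int64(49), np.int64(73)), (400, np.int64(46), np.int64(70)), (420, np.int64(43), np.int64(68)), (440, np.int64(40), np.int64(65)), (460, np.int64(37), np.int64(62)), (480, np.int64(35), np.int64(59)), (500, np.int64(32), np.int64(56)), (520, np.int64(29), np.int64(53)), (540, np.int64(26), np.int64(51))]
rail pt [0.50096875 0.19064375] dir deg 123.75876561931615 w [np.float64(0.0132), np.float64(0.0131), np.float64(0.0136), np.float64(0.0135), np.float64(0.0134), np.float64(0.0133), np.float64(0.0132), np.float64(0.0132), np.float64(0.0132), np.float64(0.0137), np.float64(0.0137), np.float64(0.0136), np.float64(0.0131), np.float64(0.0131), np.float64(0.0132), np.float64(0.0137)]
post [0.4251 0.3065] post along/perp 0.13848117237061916 0.0013049097608172698
[0.3781 0.2087] [0.4078 0.2284] 33.556303303217376
```

```bash
python3 - <<'E'
from h import *
import pickle
c=pickle.load(open("pics/w8.pkl","rb"))
X=np.array([.832,.555]);Y=np.array([-.555,.832]);M=np.array([.529,.150])
for z in(.1925,.1945,.1965):
    for p in((263,161.5),(265,208)):
        E=onz(c,p,z); print(z,p,"stand xy",((E-M)@X).round(4),((E-M)@Y).round(4))
print("rail",(np.array([.5022,.1915])-M)@X)
p,R=pose(); print("tcp",(p[:2]-M)@X,(p[:2]-M)@Y)
print(proj(c,(*(M+.12*Y),.15)))
E
```

```text
0.1925 (263, 161.5) stand xy -0.0456 0.1317
0.1925 (265, 208) stand xy -0.0713 0.1341
0.1945 (263, 161.5) stand xy -0.0454 0.1315
0.1945 (265, 208) stand xy -0.0706 0.134
0.1965 (263, 161.5) stand xy -0.0451 0.1314
0.1965 (265, 208) stand xy -0.07 0.1339
rail 0.0007348999999999682
tcp -0.10094812567109046 0.1336917728890553
[273.4  75.2]
```

Request:
move_arm --series '[0.02, 0, 0, 0, 0, 0, -1, 0.06, 0.005, 0, 0, 0, 0, -1, 0.1, 0.01, 0, 0, 0, 0, -1, 0.14, 0.014, 0, 0, 0, 0, -1, 0.17, 0.014, 0, 0, 0, 0, -1, 0.19, 0.014, 0, 0, 0, 0, -1, 0.204, 0.014, 0, 0, 0, 0, -1, 0.204, 0.014, 0, 0, 0, 0, -1]'

```text
time_s: 12.22
tool_pos: [0.426, 0.2281, 0.2017]
orientation: [3.06, 0.712, -0.002]
contact_force: [0.5, 0.7, -3.7]
opening: 0.514
finger_force: 62.8
```

```bash
python3 -c "
from h import *
st()"; python3 look.py w9; python3 -c "
from h import *
hook('w9')"
```

```text
t 12.22 pos [0.426  0.2281 0.2017] psi -63.8 q6 1.515 F [ 0.5  0.7 -3.7] T [ 0.007 -0.011 -0.03 ] op 0.514 ff 62.8
12.2667 [0.42534987 0.22790428 0.20176213] [0.402 0.065 1.987 0.    1.091 1.515]
w9 [299 156  61  16 616] [332.4 164.2] [array([329.2, 165. ]), array([13.4, 61.3]), np.float64(83.7)]
w9 [ 230  161   68   48 2678] [264.7 184.1] [array([264.2, 184.6]), array([42.6, 66.3]), np.float64(84.8)]
w9 [ 221  206   97   41 1873] [270.3 222.1] [array([269. , 225.9]), array([34.6, 95.5]), np.float64(85.8)]
```

View pics/w9.png

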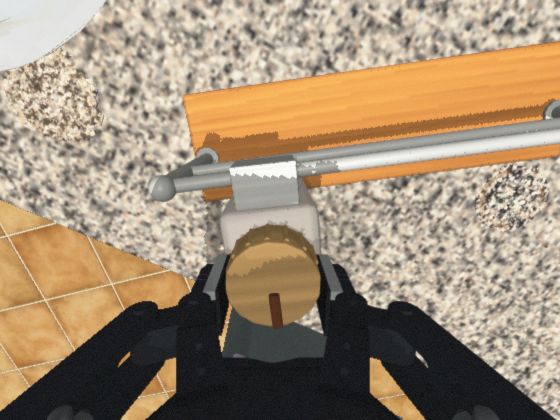

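```bash
python3 - <<'E'
from h import *
import pickle
c=pickle.load(open("pics/w9.pkl","rb")); im=cv2.imread("pics/w9.png")
X=np.array([.832,.555]);Y=np.array([-.555,.832]);M=np.array([.529,.150])
f=lambda p,z:((onz(c,p,z)-M)@np.c_[X,Y]).round(4)
print("ball",f((162,188),.163),"far edge",f((263,161.5),.19),"face",f((265,208),.19))
for x in (350,400,450):
    print(x,im[120:180:3,x].mean(1).astype(int).tolist(),(im[120:180:3,x].astype(int).max(1)-im[120:180:3,x].min(1)).tolist())
    print([f((x,y),.15)[0] for y in(135,145,155,165)])
E
```

```text
ball [0.0028 0.1875] far edge [0.015  0.1198] face [-0.0106  0.1223]
350 [163, 157, 159, 150, 108, 103, 98, 112, 149, 149, 175, 151, 157, 217, 243, 237, 202, 154, 159, 157] [157, 149, 153, 149, 105, 103, 105, 109, 138, 5, 7, 6, 8, 10, 4, 5, 9, 142, 154, 152]
[np.float64(0.0189), np.float64(0.0125), np.float64(0.0061), np.float64(-0.0005)]
400 [162, 153, 107, 105, 106, 154, 135, 151, 167, 147, 171, 221, 241, 231, 187, 146, 155, 149, 145, 147] [150, 148, 106, 100, 104, 148, 78, 5, 6, 5, 6, 8, 4, 6, 9, 144, 151, 151, 147, 31]
[np.float64(0.0147), np.float64(0.0083), np.float64(0.0018), np.float64(-0.0049)]
450 [105, 101, 107, 156, 133, 156, 161, 138, 187, 225, 238, 227, 178, 145, 146, 147, 132, 186, 174, 157] [101, 102, 107, 150, 22, 7, 9, 6, 7, 8, 6, 6, 8, 143, 146, 143, 134, 27, 22, 13]
[np.float64(0.0105), np.float64(0.004), np.float64(-0.0026), np.float64(-0.0092)]
```

Request:
move_arm --series '[0.002, 0, 0.02, 0, 0, 0, -1, 0.004, 0, 0.04, 0, 0, 0, -1, 0.004, 0, 0.06, 0, 0, 0, -1, 0.004, 0, 0.075, 0, 0, 0, -1, 0.004, 0, 0.09, 0, 0, 0, -1, 0.004, 0, 0.097, 0, 0, 0, -1, 0.004, 0, 0.1, 0, 0, 0, -1, 0.004, 0, 0.1, 0, 0, 0, -1]'

```text
time_s: 12.93
tool_pos: [0.4267, 0.2285, 0.1722]
orientation: [3.06, 0.712, -0.001]
contact_force: [-0.3, -0.3, -4.0]
opening: 0.512
finger_force: 62.8
```

```bash
python3 -c "
from h import *
st()"
```

```text
t 12.93 pos [0.4267 0.2285 0.1722] psi -63.8 q6 1.515 F [-0.3 -0.3 -4. ] T [-0.05   0.028  0.052] op 0.512 ff 62.8
```

Request:
move_arm --series '[0, 0, 0.005, 0, 0, 0, -1, 0, 0, 0.009, 0, 0, 0, -1, 0, 0, 0.009, 0, 0, 0, -1]'

```text
time_s: 13.18
tool_pos: [0.4272, 0.2287, 0.1706]
orientation: [-3.06, -0.712, -0.001]
contact_force: [-1.0, -0.4, 0.6]
opening: 0.514
finger_force: 63.3
```

```bash
python3 -c "
from h import *
st()"
```

```text
t 13.18 pos [0.4272 0.2287 0.1706] psi -63.8 q6 1.515 F [-1.  -0.4  0.6] T [-0.096  0.219  0.025] op 0.514 ff 63.3
```

Request:
move_arm --series '[0, 0, 0, 0, 0, 0, -1, -0.002, 0, 0.003, 0.001, 0.008, 0, -1, -0.004, 0.0005, 0.007, 0.002, 0.018, 0, -1, -0.006, 0.0008, 0.011, 0.004, 0.028, 0, -1, -0.008, 0.001, 0.015, 0.005, 0.038, 0, -1, -0.01, 0.0012, 0.018, 0.006, 0.046, 0, -1, -0.011, 0.0014, 0.02, 0.0066, 0.051, 0, -1, -0.011, 0.0014, 0.02, 0.0066, 0.051, 0, -1]' --force 20

```text
time_s: 13.85
tool_pos: [0.423, 0.2257, 0.1643]
orientation: [-2.998, -0.699, -0.231]
contact_force: [-4.1, -3.1, 4.0]
opening: 0.515
finger_force: 63.8
```

```bash
python3 -c "
from h import *
st()"; python3 look.py w10
```

```text
t 13.85 pos [0.423  0.2257 0.1643] psi -63.7 q6 1.464 F [-4.1 -3.1  4. ] T [-0.74   0.768  0.072] op 0.515 ff 63.8
13.9 [0.42302192 0.22568162 0.1643264 ] [0.378 0.014 2.136 0.043 0.837 1.464]
```

View pics/w10.png

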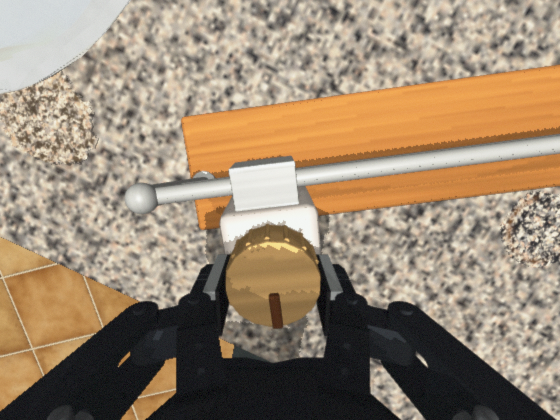

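Request:
move_arm --series '[0, 0, 0, 0, 0, 0, 0.02, 0, 0, 0, 0, 0, 0, 0.04, 0, 0, 0, 0, 0, 0, 0.06, 0, 0, 0, 0, 0, 0, 0.09, 0, 0, 0, 0, 0, 0, 0.13, 0, 0, 0, 0, 0, 0, 0.2, 0, 0, 0, 0, 0, 0, 0.4, 0, 0, 0, 0, 0, 0, 0.6]'

```text
time_s: 14.57
tool_pos: [0.4245, 0.227, 0.1641]
orientation: [-2.996, -0.697, -0.235]
contact_force: [-0.1, 0.3, 0.2]
opening: 0.796
finger_force: 0.0
```

Request:
move_arm --series '[0, 0, 0, 0, 0, 0, 0.8, 0, 0, 0, 0, 0, 0, 0.8]'

```text
time_s: 14.73
tool_pos: [0.4242, 0.2269, 0.1638]
orientation: [-2.996, -0.697, -0.234]
contact_force: [-0.9, 0.7, -0.3]
opening: 0.899
finger_force: 0.0
```

```bash
python3 -c "
from h import *
st(); print(rel((.42,.223,.26),np.radians(-63.8)))"; python3 look.py w11; python3 - <<'E'
from h import *
hook('w10');hook('w11')
E
```

```text
t 14.73 pos [0.4242 0.2269 0.1638] psi -63.7 q6 1.464 F [-0.9  0.7 -0.3] T [-0.04   0.069 -0.   ] op 0.899 ff 0.0
(array([ 0.0333, -0.0013, -0.3194]), array([-0.0066, -0.0511,  0.    ]))
14.7833 [0.42411324 0.22681388 0.16378075] [0.379 0.016 2.135 0.045 0.833 1.464]
w10 [ 180  161  180   89 6841] [268.4 196.7] [array([270.3, 204.6]), array([ 86. , 180.1]), np.float64(88.0)]
w11 [ 180  166  180   91 6636] [269.2 203. ] [array([272.1, 211.8]), array([ 80.8, 181.6]), np.float64(84.6)]
```

Request:
move_arm --series '[0, 0, -0.04, 0, 0, 0, 0.8, 0, 0, -0.1, 0, 0, 0, 0.8, 0.01, 0, -0.2, 0, 0, 0, 0.8, 0.02, 0, -0.3, 0, 0, 0, 1, 0.033, 0, -0.32, -0.0066, -0.0511, 0, 1, 0.033, 0, -0.32, -0.0066, -0.0511, 0, 1, 0.033, 0, -0.32, -0.0066, -0.0511, 0, 1]'

```text
time_s: 15.37
tool_pos: [0.4222, 0.2237, 0.2621]
orientation: [-3.059, -0.712, -0.006]
contact_force: [-0.0, -0.4, 0.1]
opening: 1.0
finger_force: 0.0
```

```bash
python3 - <<'E'
from h import *
st(); print(rel((.60,-.235,.25),np.radians(-63.8)))
im=optics.capture("side")[:,:,::-1]; cv2.imwrite("pics/s1.png",im)
im2=optics.capture("scene")[:,:,::-1]; cv2.imwrite("pics/s1c.png",im2)
E
```

```text
t 15.37 pos [0.4222 0.2237 0.2621] psi -63.8 q6 1.509 F [-0.  -0.4  0.1] T [ 0.01  -0.032 -0.021] op 1.0 ff 0.0
(array([-0.144 ,  1.6333,  0.0402]), array([ 0.0001, -0.0012,  0.0001]))
```

View pics/s1.png

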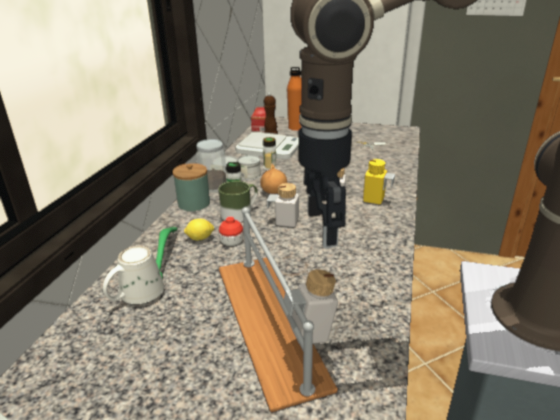

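Request:
move_arm --series '[-0.07, 0.82, 0.02, 0, 0, 0, 1, -0.07, 0.82, 0.02, 0, 0, 0, 1, -0.07, 0.82, 0.02, 0, 0, 0, 1, -0.07, 0.82, 0.02, 0, 0, 0, 1, -0.07, 0.82, 0.02, 0, 0, 0, 1, -0.07, 0.82, 0.02, 0, 0, 0, 1, -0.07, 0.82, 0.02, 0, 0, 0, 1]'

```text
time_s: 16.05
tool_pos: [0.5104, -0.0135, 0.2528]
orientation: [3.059, 0.702, -0.001]
contact_force: [0.8, 0.4, -0.1]
opening: 1.004
finger_force: 0.0
```

Request:
move_arm --series '[-0.07, 0.81, 0.02, 0, 0, -0.31, 1, -0.07, 0.81, 0.02, 0, 0, -0.31, 1, -0.07, 0.81, 0.02, 0, 0, -0.31, 1, -0.07, 0.81, 0.02, 0, 0, -0.31, 1, -0.07, 0.81, 0.02, 0, 0, -0.31, 1, -0.07, 0.81, 0.02, 0, 0, -0.31, 1, -0.07, 0.81, 0.02, 0, 0, -0.31, 1, -0.07, 0.81, 0.02, 0, 0, -0.31, 1]'

```text
time_s: 16.72
tool_pos: [0.5971, -0.2365, 0.2457]
orientation: [-2.366, -2.062, 0.002]
contact_force: [0.5, 0.4, -0.0]
opening: 1.0
finger_force: 0.0
```

Request:
move_arm --series '[0, 0, 0, 0, 0, -0.31, 1, 0, 0, 0, 0, 0, -0.31, 1, 0, 0, 0, 0, 0, -0.31, 1, 0, 0, 0, 0, 0, -0.31, 1, 0, 0, 0, 0, 0, -0.31, 1, 0, 0, 0, 0, 0, -0.31, 1, 0, 0, 0, 0, 0, -0.31, 1, 0, 0, 0, 0, 0, -0.31, 1]'

```text
time_s: 17.38
tool_pos: [0.5968, -0.2337, 0.2464]
orientation: [-1.121, -2.931, -0.001]
contact_force: [-0.4, -1.0, 0.6]
opening: 1.002
finger_force: 0.0
```

```bash
cat >> h.py <<'E'
import pickle
def cap(n,zt,approx):
    """cap centre, rib and hook directions of canister near approx (world xy), cap top height zt"""
    c=pickle.load(open(f"pics/{n}.pkl","rb")); im=cv2.imread(f"pics/{n}.png"); hsv=cv2.cvtColor(im,cv2.COLOR_BGR2HSV).astype(int)
    u=proj(c,(*approx,zt)); r=np.linalg.norm(proj(c,(approx[0]+.023,approx[1],zt))-u)
    yy,xx=np.mgrid[:420,:560]; near=(xx-u[0])**2+(yy-u[1])**2<(2.2*r)**2
    H,S,V=hsv[...,0],hsv[...,1],hsv[...,2]
    wood=near&(H>10)&(H<28)&(S>60)&(V>140)
    rib=near&(H<14)&(S>90)&(V<140)
    hull=lambda m:max(cv2.findContours(cv2.morphologyEx(m.astype(np.uint8),cv2.MORPH_OPEN,np.ones((3,3))),0,2)[0],key=cv2.contourArea)
    w=cv2.convexHull(hull(wood)); (ex,ey),_,_=cv2.fitEllipse(w); k=hull(rib).reshape(-1,2).astype(float)
    # rib: line fit
    W=np.array([onz(c,p,zt) for p in k]); P0=W.mean(0); v=np.linalg.svd(W-P0)[2][0]
    print("expected px",u,"r",r.round(1),"wood bbox",cv2.boundingRect(w),"ell",(round(ex,1),round(ey,1)),"rib n",len(k),"mean px",k.mean(0).round(1))
    C=onz(c,(ex,ey),zt); v=v*np.sign(v@(P0-C)); f=lambda v:np.degrees(np.arctan2(v[1],v[0])).round(1)
    print("cap",C,"ribdir line",f(v),"centre->rib",f(P0-C),"dist",np.linalg.norm(P0-C).round(4))
    g=near&(hsv[...,1]<30)&(V>185); g=cv2.morphologyEx(g.astype(np.uint8),cv2.MORPH_OPEN,np.ones((5,5)))
    K,l,s,ce=cv2.connectedComponentsWithStats(g)
    for i in range(1,K):
        if s[i,4]>150:
            h=onz(c,ce[i],zt-.036); print("white",s[i],ce[i].round(1),"world",h,"dir",f(h-C),np.linalg.norm(h-C).round(4))
E
python3 look.py w12; python3 - <<'E'
from h import *
cap('w1',.108,(.601,-.235)); cap('w1',.122,(.423,-.227)); cap('w1',.094,(.5,-.412))
st(); cap('w12',.108,(.601,-.235))
E
```

```text
17.4333 [ 0.59679032 -0.23370589  0.24649386] [-0.441  0.327  1.577  0.     1.24  -1.284]Traceback (most recent call last):
  File "<stdin>", line 2, in <module>
  File "h.py", line 41, in cap
    w=cv2.convexHull(hull(wood)); (ex,ey),_,_=cv2.fitEllipse(w); k=hull(rib).reshape(-1,2).astype(float)
                                                                   ~~~~^^^^^
  File "h.py", line 40, in <lambda>
    hull=lambda m:max(cv2.findContours(cv2.morphologyEx(m.astype(np.uint8),cv2.MORPH_OPEN,np.ones((3,3))),0,2)[0],key=cv2.contourArea)
                  ~~~^^^^^^^^^^^^^^^^^^^^^^^^^^^^^^^^^^^^^^^^^^^^^^^^^^^^^^^^^^^^^^^^^^^^^^^^^^^^^^^^^^^^^^^^^^^^^^^^^^^^^^^^^^^^^^^^^
ValueError: max() iterable argument is empty
```

```bash
python3 - <<'E'
from h import *
for n,x,y in(("w1",290,38),("w1",219,184),("w2",283,230),("w2",59,257)):
    h=cv2.cvtColor(cv2.imread(f"pics/{n}.png"),cv2.COLOR_BGR2HSV); print(n,h[y-1:y+2,x-3:x+4].tolist()[1], "wood", h[y+12,x-12].tolist())
E
sed -i 's/cv2.MORPH_OPEN,np.ones((3,3))),0,2/cv2.MORPH_CLOSE,np.ones((3,3))),0,2/; s/(H<14)&(S>90)&(V<140)/((H<13)|(H>175))\&(S>90)\&(V<175)/' h.py
python3 - <<'E'
from h import *
cap('w1',.108,(.601,-.235)); cap('w1',.122,(.423,-.227)); cap('w1',.094,(.5,-.412))
st(); cap('w12',.108,(.601,-.235))
E
```

```text
w1 [[18, 131, 209], [13, 152, 134], [11, 169, 158], [10, 164, 162], [11, 163, 160], [14, 142, 182], [21, 119, 242]] wood [23, 113, 247]
w1 [[17, 137, 147], [11, 157, 104], [11, 154, 101], [12, 166, 97], [14, 151, 86], [17, 127, 141], [18, 128, 167]] wood [21, 113, 246]
w2 [[11, 163, 100], [11, 164, 104], [11, 164, 106], [11, 164, 106], [10, 163, 102], [11, 156, 90], [17, 133, 125]] wood [17, 78, 173]
w2 [[13, 156, 173], [11, 167, 157], [11, 167, 159], [10, 168, 146], [12, 165, 94], [8, 149, 58], [16, 144, 92]] wood [16, 38, 195]
expected px [290.3  51.5] r 23.3 wood bbox (270, 28, 42, 47) ell (290.2, 51.0) rib n 9 mean px [289.4  35. ]
cap [ 0.6014 -0.2347] ribdir line 27.9 centre->rib 28.8 dist 0.0157
white [287   7  33  31 637] [302.8  20.9] world [ 0.6435 -0.2333] dir 1.9 0.0421
white [285  73  20  13 173] [295.5  78.9] world [ 0.5828 -0.2534] dir -134.8 0.0264
expected px [222.5 192.4] r 18.1 wood bbox (203, 174, 39, 42) ell (222.0, 194.3) rib n 18 mean px [218.5 184.6]
cap [ 0.4205 -0.2274] ribdir line 37.5 centre->rib 41.6 dist 0.0128
expected px [376.2 192.5] r 17.9 wood bbox (361, 176, 36, 35) ell (378.4, 193.6) rib n 17 mean px [383.9 185.9]
cap [ 0.5    -0.4154] ribdir line 8.2 centre->rib -5.4 dist 0.0121
white [358 154  38  25 587] [378.7 165.9] world [ 0.5321 -0.4108] dir 8.2 0.0324
t 17.43 pos [ 0.5968 -0.2337  0.2465] psi 48.3 q6 -1.284 F [0.4 0.6 0.4] T [-0.001  0.076  0.022] op 1.0 ff 0.0
expected px [273.  202.6] r 22.0 wood bbox (252, 180, 46, 46) ell (273.7, 202.1) rib n 23 mean px [285.  207.7]
cap [ 0.601  -0.2341] ribdir line 32.1 centre->rib 20.9 dist 0.0128
white [284 210  30  24 425] [298.5 221.2] world [ 0.6452 -0.2349] dir -1.0 0.0442
```

```bash
python3 - <<'E'
from h import *
print(rel((.6011,-.234,.086),np.radians(108)))
E
```

```text
(array([-0.013 ,  0.0092,  0.5349]), array([ 3.000e-04, -1.000e-03, -3.319e-01]))
```

Request:
move_arm --series '[-0.013, 0.009, 0.2, 0, 0, -0.04, 1, -0.013, 0.009, 0.2, 0, 0, -0.08, 1, -0.013, 0.009, 0.25, 0, 0, -0.12, 1, -0.013, 0.009, 0.32, 0, 0, -0.16, 1, -0.013, 0.009, 0.38, 0, 0, -0.2, 1, -0.013, 0.009, 0.42, 0, 0, -0.24, 1, -0.013, 0.009, 0.46, 0, 0, -0.28, 1, -0.013, 0.009, 0.47, 0, 0, -0.31, 1]' --force 30

```text
time_s: 18.1
tool_pos: [0.5998, -0.2336, 0.1032]
orientation: [0.377, -3.113, -0.006]
contact_force: [-0.2, -1.2, -0.2]
opening: 0.999
finger_force: 0.0
```

Request:
move_arm --series '[0, 0, 0.04, 0, 0, 0, 1, 0, 0, 0.065, 0, 0, 0, 0.5, 0, 0, 0.065, 0, 0, 0, 0.2, 0, 0, 0.065, 0, 0, 0, 0, 0, 0, 0.065, 0, 0, 0, -1, 0, 0, 0.065, 0, 0, 0, -1, 0, 0, 0.065, 0, 0, 0, -1, 0, 0, 0.065, 0, 0, 0, -1]'

```text
time_s: 18.77
tool_pos: [0.6026, -0.2354, 0.0875]
orientation: [0.371, -3.119, -0.0]
contact_force: [0.7, 0.3, -4.0]
opening: 0.523
finger_force: 31.2
```

```bash
python3 look.py w13; python3 - <<'E'
from h import *
st(); cap('w13',.108,(.601,-.234))
E
```

```text
18.8167 [ 0.60264719 -0.23541655  0.08755508] [-0.44   0.508  1.671 -0.     0.964 -2.247]
t 18.82 pos [ 0.6026 -0.2354  0.0876] psi 103.6 q6 -2.247 F [ 0.5 -0.1 -3. ] T [-0.031  0.008 -0.01 ] op 0.52 ff 31.2
expected px [275.2 283.1] r 40.3 wood bbox (227, 237, 92, 86) ell (272.5, 279.6) rib n 42 mean px [279.2 305.6]
cap [ 0.5995 -0.2357] ribdir line 28.9 centre->rib 26.5 dist 0.015
```

Request:
move_arm --series '[0, 0, 0.007, 0, 0, 0, -1, 0, 0, 0.007, 0, 0, 0, -1]'

```text
time_s: 18.98
tool_pos: [0.6032, -0.2355, 0.0876]
orientation: [-0.371, 3.12, 0.0]
contact_force: [-3.6, 1.5, 5.6]
opening: 0.52
finger_force: 32.0
```

```bash
python3 -c "
from h import *
st()"
```

```text
t 18.98 pos [ 0.6032 -0.2355  0.0876] psi 103.6 q6 -2.247 F [-3.6  1.5  5.6] T [0.312 0.564 0.005] op 0.52 ff 32.0
```

Seated. Turning clockwise 4×~54° (about 223° in all, past the 209° estimate).

Request:
move_arm --series '[0, 0, -0.002, 0, 0, 0.03, -1, 0, 0, -0.002, 0, 0, 0.07, -1, 0, 0, -0.002, 0, 0, 0.11, -1, 0, 0, -0.002, 0, 0, 0.15, -1, 0, 0, -0.002, 0, 0, 0.19, -1, 0, 0, -0.002, 0, 0, 0.23, -1, 0, 0, -0.002, 0, 0, 0.27, -1, 0, 0, -0.002, 0, 0, 0.31, -1]'

```text
time_s: 19.65
tool_pos: [0.6029, -0.2363, 0.0876]
orientation: [1.132, 2.93, -0.003]
contact_force: [-3.3, -0.6, 3.0]
opening: 0.522
finger_force: 31.7
```

Request:
move_arm --series '[0, 0, 0, 0, 0, 0.04, -1, 0, 0, 0, 0, 0, 0.08, -1, 0, 0, 0, 0, 0, 0.12, -1, 0, 0, 0, 0, 0, 0.16, -1, 0, 0, 0, 0, 0, 0.2, -1, 0, 0, 0, 0, 0, 0.24, -1, 0, 0, 0, 0, 0, 0.28, -1, 0, 0, 0, 0, 0, 0.31, -1]'

```text
time_s: 20.32
tool_pos: [0.6019, -0.2364, 0.0877]
orientation: [-2.371, -2.06, 0.005]
contact_force: [-4.7, -1.6, 4.9]
opening: 0.522
finger_force: 31.9
```

Request:
move_arm --series '[0, 0, 0, 0, 0, 0.04, -1, 0, 0, 0, 0, 0, 0.08, -1, 0, 0, 0, 0, 0, 0.12, -1, 0, 0, 0, 0, 0, 0.16, -1, 0, 0, 0, 0, 0, 0.2, -1, 0, 0, 0, 0, 0, 0.24, -1, 0, 0, 0, 0, 0, 0.28, -1, 0, 0, 0, 0, 0, 0.31, -1]'

```text
time_s: 20.98
tool_pos: [0.602, -0.2355, 0.0879]
orientation: [-3.059, -0.71, 0.004]
contact_force: [-4.3, 1.7, 5.9]
opening: 0.52
finger_force: 32.1
```

Request:
move_arm --series '[0, 0, 0, 0, 0, 0.04, -1, 0, 0, 0, 0, 0, 0.08, -1, 0, 0, 0, 0, 0, 0.12, -1, 0, 0, 0, 0, 0, 0.16, -1, 0, 0, 0, 0, 0, 0.2, -1, 0, 0, 0, 0, 0, 0.24, -1, 0, 0, 0, 0, 0, 0.24, -1]'

```text
time_s: 21.57
tool_pos: [0.6036, -0.2354, 0.0875]
orientation: [-3.108, 0.461, -0.002]
contact_force: [-1.0, 1.4, 2.8]
opening: 0.521
finger_force: 31.7
```

```bash
python3 look.py w14; python3 -c "
from h import *
st();hook('w14')"
```

```text
21.6167 [ 0.60356355 -0.23541021  0.08744237] [-0.439  0.509  1.67   0.     0.962  1.422]
t 21.62 pos [ 0.6036 -0.2354  0.0874] psi -106.6 q6 1.422 F [-1.5  2.7  4.4] T [ 0.327  0.148 -0.004] op 0.525 ff 31.8
w14 [ 224  161   70   52 2694] [259.1 186.6] [array([258.7, 186.8]), array([42.4, 65.3]), np.float64(79.4)]
w14 [ 220  203   90   42 1581] [265.2 221.6] [array([263.7, 223.5]), array([33.9, 88.5]), np.float64(84.3)]
```

Request:
move_arm --series '[0, 0, 0, 0, 0, 0.02, -1, 0, 0, 0, 0, 0, 0.04, -1, 0, 0, 0, 0, 0, 0.06, -1, 0, 0, 0, 0, 0, 0.06, -1]'

```text
time_s: 21.95
tool_pos: [0.6041, -0.2359, 0.0874]
orientation: [3.051, -0.745, 0.004]
contact_force: [0.3, 1.0, 3.3]
opening: 0.526
finger_force: 31.8
```

```bash
python3 look.py w15; python3 -c "
from h import *
st();hook('w15')"
```

```text
22.0 [ 0.60411934 -0.23587184  0.08744454] [-0.439  0.509  1.669  0.     0.961  1.609]
t 22.0 pos [ 0.6041 -0.2359  0.0874] psi -117.3 q6 1.609 F [1.1 0.2 4.9] T [ 0.167 -0.068 -0.015] op 0.519 ff 31.8
w15 [ 217  161   72   55 2691] [253.1 188. ] [array([252.4, 188.2]), array([42.9, 65.3]), np.float64(75.1)]
w15 [258 203  51  33 881] [287.1 217.3] [array([282.7, 222.3]), array([33.8, 46.8]), np.float64(80.0)]
w15 [217 217  32  33 572] [231.6 230.3] [array([235.4, 232.7]), array([27.5, 33.8]), np.float64(71.6)]
```

Request:
move_arm --series '[0, 0, 0, 0, 0, 0.02, -1, 0, 0, 0, 0, 0, 0.04, -1, 0, 0, 0, 0, 0, 0.06, -1, 0, 0, 0, 0, 0, 0.06, -1]'

```text
time_s: 22.33
tool_pos: [0.604, -0.2362, 0.0874]
orientation: [2.968, -1.028, 0.004]
contact_force: [-0.2, 0.8, 5.2]
opening: 0.523
finger_force: 31.9
```

```bash
python3 look.py w16; python3 -c "
from h import *
st();hook('w16');cap('w16',.108,(.6025,-.2355))"
```

```text
22.3833 [ 0.60404219 -0.23617348  0.0874366 ] [-0.44   0.509  1.669 -0.     0.961  1.797]
t 22.38 pos [ 0.604  -0.2362  0.0874] psi -128.1 q6 1.797 F [ 1.  -0.   5.2] T [ 0.054 -0.079 -0.053] op 0.528 ff 31.9
w16 [ 216  161   72   55 2676] [252.4 187.8] [array([252.5, 188.4]), array([42.7, 66.6]), np.float64(74.1)]
w16 [ 217  204   94   44 1701] [265.2 222.7] [array([263. , 225.4]), array([34.7, 92.6]), np.float64(82.8)]
expected px [275.6 291.2] r 45.4 wood bbox (227, 237, 92, 87) ell (272.3, 280.0) rib n 45 mean px [279.8 308.8]
cap [ 0.6084 -0.2381] ribdir line 157.3 centre->rib 154.6 dist 0.0167
white [240 192  47  12 355] [263.2 196.8] world [ 0.6363 -0.2534] dir -28.7 0.0318
white [218 216  44  24 519] [237.7 227.1] world [ 0.6312 -0.2303] dir 18.9 0.0241
```

Request:
move_arm --series '[0, 0, 0, 0, 0, 0.02, -1, 0, 0, 0, 0, 0, 0.04, -1, 0, 0, 0, 0, 0, 0.06, -1, 0, 0, 0, 0, 0, 0.06, -1]'

```text
time_s: 22.72
tool_pos: [0.604, -0.2362, 0.0874]
orientation: [2.858, -1.303, 0.004]
contact_force: [0.4, 0.6, 5.6]
opening: 0.518
finger_force: 32.0
```

```bash
python3 look.py w17; python3 -c "
from h import *
st();hook('w17');cap('w17',.108,(.6025,-.2355))"
```

```text
22.7667 [ 0.60395598 -0.23621379  0.0874113 ] [-4.400e-01  5.090e-01  1.669e+00 -1.000e-03  9.610e-01  1.985e+00]
t 22.77 pos [ 0.604  -0.2362  0.0874] psi -138.9 q6 1.985 F [0.4 1.2 6. ] T [-0.022 -0.045 -0.075] op 0.522 ff 32.0
w17 [ 217  161   70   55 2533] [251.2 187.2] [array([252.5, 188.2]), array([42.7, 65.6]), np.float64(74.4)]
w17 [ 221  203   90   46 1745] [266.7 222.5] [array([264.4, 225.4]), array([35.6, 89.4]), np.float64(82.1)]
expected px [276.2 290.6] r 46.3 wood bbox (227, 237, 92, 94) ell (272.4, 281.5) rib n 40 mean px [279.4 309.3]
cap [ 0.6072 -0.2381] ribdir line 148.3 centre->rib 143.5 dist 0.0162
white [226 189  61  22 624] [252.8 198.2] world [ 0.6362 -0.2545] dir -29.5 0.0333
white [222 215  40  24 405] [238.4 225.8] world [ 0.6319 -0.2363] dir 4.2 0.0248
```

Middle cap shut (hook fixed relative to the gripper over 21°). Now lift and carry.

Request:
move_arm --series '[0, 0, 0, 0, 0, 0, -1, 0, 0, 0, 0, 0, 0, -1, 0, 0, -0.02, 0, 0, 0, -1, 0, 0, -0.05, 0, 0, 0, -1, 0, 0, -0.09, 0, 0, 0, -1, 0, 0, -0.12, 0, 0, 0, -1, 0, 0, -0.12, 0, 0, 0, -1]' --force 60

```text
time_s: 23.35
tool_pos: [0.6044, -0.2363, 0.1249]
orientation: [2.857, -1.305, 0.007]
contact_force: [2.0, 0.2, -2.9]
opening: 0.513
finger_force: 61.7
```

```bash
python3 look.py w18; python3 -c "
from h import *
st();hook('w18');print(rel((.446,.0945,.125),np.radians(-138.9)))"
```

```text
23.4 [ 0.60409775 -0.23613358  0.12402714] [-0.44   0.462  1.654 -0.     1.022  1.988]
t 23.4 pos [ 0.6041 -0.2361  0.124 ] psi -139.1 q6 1.988 F [-0.   0.  -4.3] T [ 0.08   0.006 -0.01 ] op 0.514 ff 61.7
w18 [ 217  161   71   55 2574] [251.6 187.1] [array([252.3, 188. ]), array([42.4, 65.2]), np.float64(74.1)]
w18 [ 219  202   97   49 1888] [269.5 222.6] [array([266.6, 233.2]), array([46.3, 90.2]), np.float64(76.0)]
(array([-1.1781, -0.3231, -0.0069]), array([-0.0004, -0.0011, -0.0012]))
```

Request:
move_arm --series '[-0.03, -0.01, 0, 0, 0, 0, -1, -0.08, -0.02, 0, 0, 0, 0, -1, -0.15, -0.04, 0, 0, 0, 0, -1, -0.23, -0.06, 0, 0, 0, 0, -1, -0.32, -0.09, 0, 0, 0, 0, -1, -0.42, -0.12, 0, 0, 0, 0, -1, -0.52, -0.145, 0, 0, 0, 0, -1, -0.62, -0.17, 0, 0, 0, 0, -1]'

```text
time_s: 24.07
tool_pos: [0.5177, -0.0595, 0.1214]
orientation: [2.857, -1.306, -0.004]
contact_force: [-0.1, 1.4, -3.9]
opening: 0.516
finger_force: 61.7
```

Request:
move_arm --series '[-0.1, -0.028, 0, 0, 0, 0, -1, -0.2, -0.055, 0, 0, 0, 0, -1, -0.3, -0.08, 0, 0, 0, 0, -1, -0.39, -0.11, 0, 0, 0, 0, -1, -0.47, -0.13, 0, 0, 0, 0, -1, -0.53, -0.145, 0, 0, 0, 0, -1, -0.558, -0.153, 0, 0, 0, 0, -1, -0.558, -0.153, 0, 0, 0, 0, -1]'

```text
time_s: 24.73
tool_pos: [0.4429, 0.0967, 0.1216]
orientation: [2.858, -1.302, -0.003]
contact_force: [0.3, -0.8, -3.3]
opening: 0.509
finger_force: 61.8
```

Request:
move_arm --series '[0, 0, 0, 0, 0, -0.01, -1, 0, 0, 0, 0, 0, -0.04, -1, 0, 0, 0, 0, 0, -0.08, -1, 0, 0, 0, 0, 0, -0.12, -1, 0, 0, 0, 0, 0, -0.16, -1, 0, 0, 0, 0, 0, -0.2, -1, 0, 0, 0, 0, 0, -0.23, -1, 0, 0, 0, 0, 0, -0.25, -1]'

```text
time_s: 25.4
tool_pos: [0.4455, 0.0941, 0.1221]
orientation: [3.139, -0.108, 0.0]
contact_force: [0.0, -0.3, -3.8]
opening: 0.509
finger_force: 61.8
```

Request:
move_arm --series '[0, 0, 0, 0, 0, -0.02, -1, 0, 0, 0, 0, 0, -0.05, -1, 0, 0, 0, 0, 0, -0.09, -1, 0, 0, 0, 0, 0, -0.12, -1, 0, 0, -0.05, 0, 0, -0.12, -1, 0, 0, -0.12, 0, 0, -0.12, -1, 0, 0, -0.19, 0, 0, -0.12, -1, 0, 0, -0.23, 0, 0, -0.12, -1]'

```text
time_s: 26.07
tool_pos: [0.4467, 0.0942, 0.1932]
orientation: [3.104, 0.475, 0.005]
contact_force: [1.5, -0.4, -3.4]
opening: 0.511
finger_force: 62.4
```

Request:
move_arm --series '[0, 0, 0, 0, 0, 0, -1, 0, 0, 0, 0, 0, 0, -1]'

```text
time_s: 26.23
tool_pos: [0.4458, 0.0944, 0.1916]
orientation: [3.105, 0.475, 0.003]
contact_force: [-0.0, 0.5, -5.2]
opening: 0.516
finger_force: 62.4
```

```bash
python3 look.py w19; cat >> h.py <<'E'
X=np.array([.832,.555]);Y=np.array([-.555,.832]);M=np.array([.529,.150])
def edge(n,zh,x0=200,x1=330):
    """hook outer edge (stand xy) from bright->dark step above the hook; zh bridge top height"""
    c=pickle.load(open(f"pics/{n}.pkl","rb")); im=cv2.imread(f"pics/{n}.png").astype(int)
    m=((im.min(2)>140)&(im.max(2)-im.min(2)<25)).astype(np.uint8); m[:,:180]=0;m[:,360:]=0;m[260:]=0;m[:150]=0
    m=cv2.morphologyEx(m,cv2.MORPH_OPEN,np.ones((5,5))); k,l,s,ce=cv2.connectedComponentsWithStats(m)
    for i in range(1,k):
        if s[i,4]>1200:
            cs=max(cv2.findContours((l==i).astype(np.uint8),0,2)[0],key=cv2.contourArea); b=cv2.boxPoints(cv2.minAreaRect(cs)); 
            Q=np.array([(onz(c,p,zh)-M)@np.c_[X,Y] for p in b]); print("box px",b.round().tolist(),"stand",Q.round(4).tolist())
def rail(n,xs):
    c=pickle.load(open(f"pics/{n}.pkl","rb")); im=cv2.imread(f"pics/{n}.png").astype(int)
    for x in xs:
        col=im[:230,x]; ys=np.where(col.max(1)-col.min(1)<30)[0]; runs=[r for r in np.split(ys,np.where(np.diff(ys)>1)[0]+1) if len(r)>9]
        print(x,[(r[0],r[-1],((onz(c,(x,r[0]),.15)-M)@X).round(4),((onz(c,(x,r[-1]),.15)-M)@X).round(4)) for r in runs])
    print("rail0 px",[proj(c,(*(M+s*Y),.15)) for s in(-.15,-.05,0,.05)])
E
python3 -c "
from h import *
st();hook('w19');edge('w19',.19);rail('w19',[60,120,180,350,400,450,500])"
```

```text
26.2833 [0.44467748 0.09447441 0.19052151] [ 1.140e-01  2.200e-02  2.057e+00 -1.000e-03  1.063e+00  1.381e+00]
t 26.28 pos [0.4447 0.0945 0.1905] psi -72.6 q6 1.381 F [-0.2  0.7 -3.4] T [0.037 0.048 0.039] op 0.511 ff 62.4
w19 [ 218  161   70   55 2633] [253.2 187.9] [array([252.7, 188.1]), array([42.6, 64.1]), np.float64(74.5)]
w19 [257 201  57  36 900] [287.9 216.2] [array([287.3, 214.2]), array([59.6, 32.5]), np.float64(15.5)]
w19 [216 215  40  35 529] [232.3 228.3] [array([238.5, 231.5]), array([28.5, 41.7]), np.float64(71.6)]
box px [[216.0, 177.0], [278.0, 159.0], [290.0, 200.0], [228.0, 218.0]] stand [[-0.043, 0.013], [-0.0432, -0.0192], [-0.0652, -0.0191], [-0.0653, 0.0145]]
box px [[215.0, 204.0], [315.0, 200.0], [316.0, 248.0], [217.0, 251.0]] stand [[-0.0562, 0.0184], [-0.0689, -0.0314], [-0.0953, -0.0259], [-0.0821, 0.0267]]
60 [(np.int64(24), np.int64(41), np.float64(0.0561), np.float64(0.0486)), (np.int64(44), np.int64(60), np.float64(0.0473), np.float64(0.04)), (np.int64(122), np.int64(188), np.float64(0.0097), np.float64(-0.0272))]
120 [(np.int64(8), np.int64(31), np.
[... 1494 characters left out ...]
4(-0.081)), (np.int64(167), np.int64(176), np.float64(-0.0841), np.float64(-0.09))]
500 [(np.int64(0), np.int64(22), np.float64(-0.0002), np.float64(-0.0108)), (np.int64(34), np.int64(70), np.float64(-0.0168), np.float64(-0.0355)), (np.int64(81), np.int64(90), np.float64(-0.0415), np.float64(-0.0465)), (np.int64(128), np.int64(150), np.float64(-0.0686), np.float64(-0.0821)), (np.int64(173), np.int64(185), np.float64(-0.097), np.float64(-0.1051)), (np.int64(188), np.int64(210), np.float64(-0.1071), np.float64(-0.1225)), (np.int64(212), np.int64(226), np.float64(-0.1239), np.float64(-0.1341))]
rail0 px [array([486.9,   3.8]), array([307.8,  61. ]), array([225. ,  87.4]), array([146.1, 112.6])]
```

View pics/w19.png

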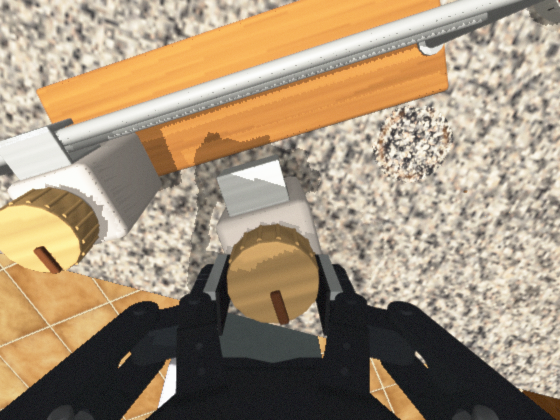

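Request:
move_arm --series '[0, 0, -0.02, 0, 0, 0, -1, 0, 0, -0.05, 0, 0, 0, -1, 0, 0, -0.075, 0, 0, 0, -1, 0, 0, -0.075, 0, 0, 0, -1, 0, 0, -0.075, 0, 0, 0, -1]'

```text
time_s: 26.7
tool_pos: [0.4456, 0.0953, 0.2144]
orientation: [3.105, 0.477, 0.003]
contact_force: [-0.1, 1.0, -3.2]
opening: 0.513
finger_force: 62.4
```

```bash
python3 look.py w20; python3 -c "
from h import *
edge('w19',.175);st();p,_=pose();print((p[:2]-M)@X,(p[:2]-M)@Y);edge('w20',p[2]-.0874+.072);rail('w20',[180,350,400])"
```

```text
26.75 [0.44510164 0.09529164 0.21390354] [ 0.115 -0.007  2.035 -0.     1.114  1.381]
box px [[216.0, 177.0], [278.0, 159.0], [290.0, 200.0], [228.0, 218.0]] stand [[-0.045, 0.0167], [-0.0452, -0.0188], [-0.0695, -0.0188], [-0.0698, 0.0183]]
box px [[215.0, 204.0], [315.0, 200.0], [316.0, 248.0], [217.0, 251.0]] stand [[-0.0597, 0.0226], [-0.0736, -0.0324], [-0.1028, -0.0263], [-0.0883, 0.0317]]
t 26.75 pos [0.4451 0.0953 0.2139] psi -72.5 q6 1.381 F [ 0.8 -0.5 -4.3] T [ 0.024  0.002 -0.02 ] op 0.513 ff 62.4
-0.10016657332233025 0.0010462325066547967
box px [[216.0, 177.0], [278.0, 159.0], [290.0, 200.0], [228.0, 218.0]] stand [[-0.0445, 0.0177], [-0.0447, -0.0179], [-0.0691, -0.018], [-0.0694, 0.0192]]
box px [[216.0, 205.0], [314.0, 200.0], [316.0, 248.0], [218.0, 253.0]] stand [[-0.0598, 0.0232], [-0.0728, -0.0313], [-0.1021, -0.0254], [-0.0886, 0.0319]]
180 [(np.int64(12), np.int64(21), np.float64(0.0514), np.float64(0.047)), (np.int64(23), np.int64(40), np.float64(0.0459), np.float64(0.0373)), (np.int64(97), np.int64(119), np.float64(0.0059), np.float64(-0.0071)), (np.int64(169), np.int64(184), np.float64(-0.0389), np.float64(-0.0491)), (np.int64(191), np.int64(209), np.float64(-0.0539), np.float64(-0.0668))]
350 [(np.int64(43), np.int64(66), np.float64(0.0058), np.float64(-0.0071)), (np.int64(122), np.int64(133), np.float64(-0.0412), np.float64(-0.0483)), (np.int64(139), np.int64(156), np.float64(-0.0522), np.float64(-0.0637)), (np.int64(204), np.int64(223), np.float64(-0.0983), np.float64(-0.1131))]
400 [(np.int64(27), np.int64(50), np.float64(0.0057), np.float64(-0.0069)), (np.int64(109), np.int64(126), np.float64(-0.0423), np.float64(-0.0532)), (np.int64(153), np.int64(164), np.float64(-0.0715), np.float64(-0.0791)), (np.int64(186), np.int64(196), np.float64(-0.095), np.float64(-0.1026))]
rail0 px [array([462.7,  17.7]), array([305.4,  67.5]), array([231.9,  90.8]), array([161.5, 113.1])]
```

Request:
move_arm --series '[0.02, -0.006, 0, 0, 0, 0, -1, 0.05, -0.015, 0, 0, 0, 0, -1, 0.09, -0.027, 0, 0, 0, 0, -1, 0.13, -0.038, 0, 0, 0, 0, -1, 0.16, -0.047, 0, 0, 0, 0, -1, 0.18, -0.053, 0, 0, 0, 0, -1, 0.19, -0.056, 0, 0, 0, 0, -1, 0.19, -0.056, 0, 0, 0, 0, -1]'

```text
time_s: 27.42
tool_pos: [0.4948, 0.1289, 0.2134]
orientation: [3.105, 0.478, -0.001]
contact_force: [0.3, -0.0, -2.5]
opening: 0.515
finger_force: 62.4
```

```bash
python3 look.py w21; python3 -c "
from h import *
st();p,_=pose();print((p[:2]-M)@X,(p[:2]-M)@Y);edge('w21',p[2]-.0874+.072);hook('w21');rail('w21',[340,380,420])"
```

```text
27.4667 [0.49411831 0.12849148 0.2132388 ] [ 0.169  0.107  1.916 -0.     1.12   1.435]
t 27.47 pos [0.4941 0.1285 0.2132] psi -72.5 q6 1.435 F [ 0.6 -0.3 -4. ] T [0.027 0.064 0.017] op 0.513 ff 62.4
-0.04095879692118346 0.0014642545440399668
box px [[175.0, 184.0], [350.0, 134.0], [363.0, 178.0], [188.0, 229.0]] stand [[0.0172, 0.0411], [0.017, -0.0575], [-0.0086, -0.0596], [-0.0099, 0.0439]]
box px [[214.0, 213.0], [309.0, 199.0], [314.0, 238.0], [220.0, 252.0]] stand [[-0.0046, 0.0261], [-0.0116, -0.0278], [-0.0355, -0.0253], [-0.0286, 0.031]]
w21 [284 141  76  29 944] [323.6 156. ] [array([322.4, 156.7]), array([12.9, 79. ]), np.float64(73.8)]
w21 [ 218  161   69   55 2607] [253.2 187.6] [array([253.6, 187.7]), array([42.2, 65.9]), np.float64(74.5)]
w21 [ 218  202   95   48 1628] [265.3 221.3] [array([264. , 224.9]), array([32.1, 93.4]), np.float64(77.9)]
340 [(np.int64(16), np.int64(34), np.float64(0.0811), np.float64(0.0716)), (np.int64(49), np.int64(59), np.float64(0.0636), np.float64(0.058)), (np.int64(135), np.int64(158), np.float64(0.012), np.float64(-0.0033)), (np.int64(179), np.int64(199), np.float64(-0.018), np.float64(-0.0327)), (np.int64(203), np.int64(229), np.float64(-0.0357), np.float64(-0.0559))]
380 [(np.int64(124), np.int64(147), np.float64(0.0115), np.float64(-0.0037)), (np.int64(168), np.int64(180), np.float64(-0.0182), np.float64(-0.0268)), (np.int64(203), np.int64(216), np.float64(-0.0439), np.float64(-0.0539))]
420 [(np.int64(9), np.int64(28), np.float64(0.0712), np.float64(0.061)), (np.int64(98), np.int64(135), np.float64(0.0205), np.float64(-0.0033)), (np.int64(173), np.int64(191), np.float64(-0.0297), np.float64(-0.0429)), (np.int64(200), np.int64(213), np.float64(-0.0498), np.float64(-0.0598))]
rail0 px [array([472.8, 114.9]), array([327.3, 156.7]), array([259.1, 176.3]), array([193.6, 195.1])]
```

Request:
move_arm --series '[0.003, -0.001, 0.02, 0, 0, 0, -1, 0.003, -0.001, 0.045, 0, 0, 0, -1, 0.003, -0.001, 0.07, 0, 0, 0, -1, 0.003, -0.001, 0.09, 0, 0, 0, -1, 0.003, -0.001, 0.11, 0, 0, 0, -1, 0.003, -0.001, 0.12, 0, 0, 0, -1, 0.003, -0.001, 0.124, 0, 0, 0, -1, 0.003, -0.001, 0.124, 0, 0, 0, -1]'

```text
time_s: 28.13
tool_pos: [0.4947, 0.1288, 0.1759]
orientation: [3.105, 0.477, -0.002]
contact_force: [-0.6, 0.2, -4.1]
opening: 0.511
finger_force: 62.4
```

```bash
python3 -c "
from h import *
st()"
```

```text
t 28.13 pos [0.4947 0.1288 0.1759] psi -72.5 q6 1.436 F [-0.6  0.2 -4.1] T [-0.02   0.002  0.006] op 0.511 ff 62.4
```

Request:
move_arm --series '[0, 0, 0.004, 0, 0, 0, -1, 0, 0, 0.008, 0, 0, 0, -1, 0, 0, 0.008, 0, 0, 0, -1]'

```text
time_s: 28.38
tool_pos: [0.4954, 0.129, 0.1745]
orientation: [3.105, 0.477, 0.001]
contact_force: [-0.2, 0.2, -1.9]
opening: 0.507
finger_force: 62.6
```

```bash
python3 -c "
from h import *
st()"
```

```text
t 28.38 pos [0.4954 0.129  0.1745] psi -72.5 q6 1.436 F [-0.2  0.2 -1.9] T [0.029 0.035 0.007] op 0.507 ff 62.6
```

Request:
move_arm --series '[-0.001, 0, 0.004, 0.001, 0.004, 0, -1, -0.003, 0.001, 0.007, 0.003, 0.012, 0, -1, -0.006, 0.0015, 0.011, 0.006, 0.022, 0, -1, -0.008, 0.002, 0.015, 0.009, 0.031, 0, -1, -0.01, 0.003, 0.019, 0.012, 0.04, 0, -1, -0.0125, 0.0036, 0.0225, 0.0142, 0.049, 0, -1, -0.0125, 0.0036, 0.0225, 0.0142, 0.049, 0, -1]' --force 20

```text
time_s: 28.97
tool_pos: [0.4905, 0.1255, 0.168]
orientation: [-3.032, -0.467, -0.223]
contact_force: [-3.8, -2.9, 3.3]
opening: 0.51
finger_force: 63.3
```

```bash
python3 -c "
from h import *
st()"
```

```text
t 28.97 pos [0.4905 0.1255 0.168 ] psi -72.3 q6 1.33 F [-3.8 -2.9  3.3] T [-0.687  0.761 -0.012] op 0.51 ff 63.3
```

Request:
move_arm --series '[0, 0, 0, 0, 0, 0, 0.02, 0, 0, 0, 0, 0, 0, 0.04, 0, 0, 0, 0, 0, 0, 0.06, 0, 0, 0, 0, 0, 0, 0.09, 0, 0, 0, 0, 0, 0, 0.13, 0, 0, 0, 0, 0, 0, 0.2, 0, 0, 0, 0, 0, 0, 0.3, 0, 0, 0, 0, 0, 0, 0.4]'

```text
time_s: 29.63
tool_pos: [0.4922, 0.1269, 0.1676]
orientation: [-3.03, -0.466, -0.225]
contact_force: [1.3, -0.9, -0.0]
opening: 0.694
finger_force: 0.0
```

Request:
move_arm --series '[0, 0, 0, 0, 0, 0, 0.5, 0, 0, 0, 0, 0, 0, 0.6, 0, 0, 0, 0, 0, 0, 0.6]'

```text
time_s: 29.88
tool_pos: [0.4918, 0.1268, 0.1672]
orientation: [-3.031, -0.466, -0.223]
contact_force: [0.4, -0.2, -0.7]
opening: 0.799
finger_force: 0.0
```

```bash
python3 look.py w22; python3 -c "
from h import *
st();p,_=pose();print(rel((p[0]-.005,p[1]-.004,.27),np.radians(-72.5)));c=cal('wrist');im=cv2.imread('pics/w22.png');cv2.imwrite('pics/w22.png',im)
cap('w22',.187,(.494,.128))"
```

```text
29.9333 [0.49173039 0.12679241 0.16719276] [0.122 0.072 2.068 0.095 0.861 1.331]
t 29.93 pos [0.4917 0.1268 0.1672] psi -72.3 q6 1.331 F [-0.1 -0.   0.3] T [-0.053  0.092  0.034] op 0.8 ff 0.0
(array([ 0.0328, -0.0076, -0.3417]), array([-0.0142, -0.0489, -0.0002]))
expected px [270.4 278.7] r 46.5 wood bbox (229, 248, 94, 82) ell (274.8, 288.9) rib n 47 mean px [281.3 315.5]
cap [0.4897 0.1244] ribdir line -146.6 centre->rib -148.9 dist 0.0141
white [ 202  177   90   47 2630] [252.  198.2] world [0.5233 0.1506] dir 37.9 0.0426
white [ 220  209   94   43 1780] [269.9 228. ] world [0.5096 0.1352] dir 28.5 0.0226
```

Request:
move_arm --series '[0, 0, -0.04, 0, 0, 0, 0.6, 0, 0, -0.1, 0, 0, 0, 0.6, 0.01, 0, -0.2, 0, 0, 0, 0.6, 0.02, 0, -0.3, 0, 0, 0, 1, 0.033, -0.007, -0.34, -0.0142, -0.049, 0, 1, 0.033, -0.007, -0.34, -0.0142, -0.049, 0, 1, 0.033, -0.007, -0.34, -0.0142, -0.049, 0, 1]'

```text
time_s: 30.52
tool_pos: [0.4893, 0.1236, 0.2716]
orientation: [3.105, 0.479, 0.006]
contact_force: [0.3, 0.5, -0.3]
opening: 1.002
finger_force: 0.0
```

Request:
move_arm --series '[-0.25, 0.86, 0.05, 0, 0, 0, 1, -0.25, 0.86, 0.05, 0, 0, 0, 1, -0.25, 0.86, 0.05, 0, 0, 0, 1, -0.25, 0.86, 0.05, 0, 0, 0, 1, -0.25, 0.86, 0.05, 0, 0, 0, 1, -0.25, 0.86, 0.05, 0, 0, 0, 1, -0.25, 0.86, 0.05, 0, 0, 0, 1, -0.25, 0.86, 0.05, 0, 0, 0, 1]'

```text
time_s: 31.18
tool_pos: [0.4914, -0.1498, 0.2531]
orientation: [3.106, 0.469, -0.003]
contact_force: [0.9, 0.8, -0.6]
opening: 1.001
finger_force: 0.0
```

Request:
move_arm --series '[-0.25, 0.86, 0.05, 0, 0, -0.31, 1, -0.25, 0.86, 0.05, 0, 0, -0.31, 1, -0.25, 0.86, 0.05, 0, 0, -0.31, 1, -0.25, 0.86, 0.05, 0, 0, -0.31, 1, -0.25, 0.86, 0.05, 0, 0, -0.31, 1, -0.25, 0.86, 0.05, 0, 0, -0.31, 1, -0.25, 0.86, 0.05, 0, 0, -0.31, 1, -0.25, 0.86, 0.05, 0, 0, -0.31, 1]'

```text
time_s: 31.85
tool_pos: [0.4977, -0.4186, 0.2379]
orientation: [2.518, 1.877, -0.002]
contact_force: [0.2, -0.4, -0.7]
opening: 1.001
finger_force: 0.0
```

Request:
move_arm --series '[0, 0, 0, 0, 0, -0.31, 1, 0, 0, 0, 0, 0, -0.31, 1, 0, 0, 0, 0, 0, -0.31, 1, 0, 0, 0, 0, 0, -0.31, 1, 0, 0, 0, 0, 0, -0.31, 1, 0, 0, 0, 0, 0, -0.31, 1, 0, 0, 0, 0, 0, -0.31, 1, 0, 0, 0, 0, 0, -0.31, 1]'

```text
time_s: 32.52
tool_pos: [0.4985, -0.4126, 0.2384]
orientation: [-1.341, -2.839, -0.002]
contact_force: [0.4, -0.1, -0.0]
opening: 0.998
finger_force: 0.0
```

```bash
python3 look.py w23; python3 - <<'E'
from h import *
st(); cap('w23',.094,(.4985,-.413))
E
```

```text
32.5667 [ 0.49851003 -0.41269045  0.23839892] [-7.590e-01  3.460e-01  1.570e+00  1.000e-03  1.229e+00 -1.450e+00]
t 32.57 pos [ 0.4985 -0.4127  0.2384] psi 39.6 q6 -1.45 F [ 0.1 -0.3  0. ] T [-0.001  0.007 -0.013] op 0.998 ff 0.0
expected px [270.8 197.6] r 21.9 wood bbox (247, 178, 46, 45) ell (269.4, 200.0) rib n 25 mean px [279.5 208.1]
cap [ 0.499  -0.4158] ribdir line 6.9 centre->rib -0.7 dist 0.0136
white [286 206  26  21 328] [298.2 215.8] world [ 0.5434 -0.4174] dir -2.1 0.0444
```

```bash
python3 - <<'E'
from h import *
print(rel((.4988,-.4148,.071),np.radians(95.4)))
E
```

```text
(array([-0.0074, -0.004 ,  0.558 ]), array([ 0.0005, -0.0006, -0.3101]))
```

Request:
move_arm --series '[-0.007, -0.004, 0.2, 0, 0, -0.04, 1, -0.007, -0.004, 0.25, 0, 0, -0.08, 1, -0.007, -0.004, 0.3, 0, 0, -0.12, 1, -0.007, -0.004, 0.35, 0, 0, -0.16, 1, -0.007, -0.004, 0.4, 0, 0, -0.2, 1, -0.007, -0.004, 0.45, 0, 0, -0.24, 1, -0.007, -0.004, 0.48, 0, 0, -0.28, 1, -0.007, -0.004, 0.5, 0, 0, -0.31, 1]' --force 30

```text
time_s: 33.23
tool_pos: [0.4979, -0.4146, 0.087]
orientation: [0.139, -3.136, -0.006]
contact_force: [-0.0, 0.4, -0.3]
opening: 0.999
finger_force: 0.0
```

Request:
move_arm --series '[0, 0, 0.04, 0, 0, 0, 1, 0, 0, 0.058, 0, 0, 0, 0.5, 0, 0, 0.058, 0, 0, 0, 0.2, 0, 0, 0.058, 0, 0, 0, 0, 0, 0, 0.058, 0, 0, 0, -1, 0, 0, 0.058, 0, 0, 0, -1, 0, 0, 0.058, 0, 0, 0, -1, 0, 0, 0.058, 0, 0, 0, -1]'

```text
time_s: 33.9
tool_pos: [0.4991, -0.4171, 0.0724]
orientation: [-0.132, 3.139, -0.001]
contact_force: [0.4, -0.4, -1.6]
opening: 0.526
finger_force: 31.2
```

```bash
python3 look.py w24; python3 - <<'E'
from h import *
st(); cap('w24',.094,(.499,-.415))
E
```

```text
33.95 [ 0.49910155 -0.41711141  0.0724275 ] [-0.763  0.533  1.667 -0.     0.941 -2.418]
t 33.95 pos [ 0.4991 -0.4171  0.0724] psi 94.8 q6 -2.418 F [ 0.8 -0.1 -1.3] T [-0.028 -0.039 -0.005] op 0.524 ff 31.2
expected px [275.5 286.9] r 39.9 wood bbox (226, 244, 94, 86) ell (272.9, 285.8) rib n 10 mean px [272.7 309.6]
cap [ 0.4985 -0.4163] ribdir line 3.5 centre->rib 4.5 dist 0.0136
```

Request:
move_arm --series '[0, 0, 0.005, 0, 0, 0, -1, 0, 0, 0.005, 0, 0, 0.03, -1, 0, 0, 0.005, 0, 0, 0.07, -1, 0, 0, 0.005, 0, 0, 0.11, -1, 0, 0, 0.005, 0, 0, 0.15, -1, 0, 0, 0.005, 0, 0, 0.19, -1, 0, 0, 0.005, 0, 0, 0.23, -1, 0, 0, 0.005, 0, 0, 0.26, -1]'

```text
time_s: 34.62
tool_pos: [0.4994, -0.4178, 0.0723]
orientation: [1.132, 2.929, -0.002]
contact_force: [-1.2, 0.2, 3.9]
opening: 0.524
finger_force: 31.6
```

Request:
move_arm --series '[0, 0, 0, 0, 0, 0.04, -1, 0, 0, 0, 0, 0, 0.08, -1, 0, 0, 0, 0, 0, 0.12, -1, 0, 0, 0, 0, 0, 0.16, -1, 0, 0, 0, 0, 0, 0.2, -1, 0, 0, 0, 0, 0, 0.24, -1, 0, 0, 0, 0, 0, 0.28, -1, 0, 0, 0, 0, 0, 0.31, -1]'

```text
time_s: 35.28
tool_pos: [0.499, -0.418, 0.0723]
orientation: [2.371, 2.059, -0.002]
contact_force: [-2.1, 0.0, 3.6]
opening: 0.519
finger_force: 31.7
```

Request:
move_arm --series '[0, 0, 0, 0, 0, 0.04, -1, 0, 0, 0, 0, 0, 0.08, -1, 0, 0, 0, 0, 0, 0.12, -1, 0, 0, 0, 0, 0, 0.16, -1, 0, 0, 0, 0, 0, 0.2, -1, 0, 0, 0, 0, 0, 0.24, -1, 0, 0, 0, 0, 0, 0.28, -1, 0, 0, 0, 0, 0, 0.31, -1]'

```text
time_s: 35.95
tool_pos: [0.4989, -0.4178, 0.0724]
orientation: [3.059, 0.71, -0.001]
contact_force: [-2.6, 0.8, 4.3]
opening: 0.529
finger_force: 31.7
```

Request:
move_arm --series '[0, 0, 0, 0, 0, 0.04, -1, 0, 0, 0, 0, 0, 0.08, -1, 0, 0, 0, 0, 0, 0.12, -1, 0, 0, 0, 0, 0, 0.16, -1, 0, 0, 0, 0, 0, 0.19, -1, 0, 0, 0, 0, 0, 0.19, -1]'

```text
time_s: 36.45
tool_pos: [0.5001, -0.418, 0.0722]
orientation: [3.132, -0.214, 0.004]
contact_force: [0.2, 0.2, 3.4]
opening: 0.522
finger_force: 31.6
```

```bash
python3 look.py w25; python3 -c "
from h import *
st();hook('w25');cap('w25',.094,(.499,-.416))"
```

```text
36.5 [ 0.50014721 -0.4180483   0.0722163 ] [-0.763  0.534  1.666 -0.     0.938  0.941]
t 36.5 pos [ 0.5001 -0.418   0.0722] psi -97.6 q6 0.941 F [ 1.2 -0.8  4.3] T [-0.149 -0.084  0.021] op 0.523 ff 31.6
w25 [ 239  167   66   44 2700] [271.8 188.2] [array([271.8, 188.4]), array([42.3, 65.2]), np.float64(89.0)]
w25 [ 225  212   94   34 1483] [264.6 223.2] [array([271.8, 228.4]), array([30.2, 93.5]), np.float64(87.7)]
expected px [270.2 293.3] r 43.7 wood bbox (226, 241, 94, 86) ell (272.2, 283.8) rib n 16 mean px [273.  309.4]
cap [ 0.504  -0.4177] ribdir line 176.4 centre->rib 173.6 dist 0.0144
white [227 216  26  29 429] [238.1 228. ] world [ 0.521  -0.4001] dir 46.0 0.0245
```

Request:
move_arm --series '[0, 0, 0, 0, 0, 0.02, -1, 0, 0, 0, 0, 0, 0.04, -1, 0, 0, 0, 0, 0, 0.06, -1, 0, 0, 0, 0, 0, 0.06, -1]'

```text
time_s: 36.83
tool_pos: [0.5001, -0.4181, 0.0722]
orientation: [3.099, -0.503, 0.004]
contact_force: [0.1, -0.6, 5.5]
opening: 0.527
finger_force: 31.7
```

```bash
python3 look.py w26; python3 -c "
from h import *
st();hook('w26')"
```

```text
36.8833 [ 0.50010643 -0.41811937  0.07221196] [-0.763  0.534  1.666 -0.     0.938  1.129]
t 36.88 pos [ 0.5001 -0.4181  0.0722] psi -108.4 q6 1.129 F [-0.  -0.3  5.2] T [-0.184 -0.06  -0.056] op 0.526 ff 31.7
w26 [ 238  167   66   44 2692] [271.2 188.3] [array([270.9, 188.6]), array([42.1, 65.1]), np.float64(88.8)]
w26 [ 225  214   60   31 1003] [248.8 224.5] [array([254.6, 229. ]), array([29.1, 59.4]), np.float64(88.6)]
```

Request:
move_arm --series '[0, 0, 0, 0, 0, 0.02, -1, 0, 0, 0, 0, 0, 0.04, -1, 0, 0, 0, 0, 0, 0.06, -1, 0, 0, 0, 0, 0, 0.06, -1]'

```text
time_s: 37.22
tool_pos: [0.5, -0.4181, 0.0722]
orientation: [3.038, -0.793, 0.004]
contact_force: [1.8, -0.4, 5.5]
opening: 0.529
finger_force: 31.8
```

```bash
python3 look.py w27; python3 -c "
from h import *
st();hook('w27');cap('w27',.094,(.499,-.416))"
```

```text
37.2667 [ 0.49995491 -0.41806654  0.07217281] [-7.630e-01  5.340e-01  1.666e+00 -1.000e-03  9.380e-01  1.317e+00]
t 37.27 pos [ 0.5    -0.4181  0.0722] psi -119.2 q6 1.317 F [-0.4 -0.7  6.1] T [-0.175  0.025 -0.018] op 0.525 ff 31.8
w27 [ 238  167   66   43 2665] [270.9 188. ] [array([270.5, 188. ]), array([65., 42.]), np.float64(-0.0)]
w27 [225 214  51  31 896] [244.9 224.9] [array([250.2, 229. ]), array([29.1, 50.5]), np.float64(88.3)]
expected px [271.9 293.5] r 45.0 wood bbox (226, 244, 94, 84) ell (271.7, 285.3) rib n 14 mean px [271.7 304.8]
cap [ 0.503  -0.4181] ribdir line 150.6 centre->rib 150.8 dist 0.011
white [264 195  39  15 338] [285.8 200.8] world [ 0.5267 -0.4404] dir -43.3 0.0325
white [227 216  32  26 484] [241.  226.4] world [ 0.5258 -0.4105] dir 18.4 0.024
```

Request:
move_arm --series '[0, 0, 0, 0, 0, 0, -1, 0, 0, 0, 0, 0, 0, -1, 0, 0, -0.02, 0, 0, 0, -1, 0, 0, -0.05, 0, 0, 0, -1, 0, 0, -0.09, 0, 0, 0, -1, 0, 0, -0.12, 0, 0, 0, -1, 0, 0, -0.12, 0, 0, 0, -1]' --force 60

```text
time_s: 37.85
tool_pos: [0.5003, -0.4182, 0.1095]
orientation: [3.037, -0.794, 0.006]
contact_force: [0.7, -0.6, -3.0]
opening: 0.516
finger_force: 61.6
```

```bash
python3 look.py w28; python3 -c "
from h import *
st();hook('w28');print(rel((.5126,-.0053,.109),np.radians(-119.2)))"
```

```text
37.9 [ 0.49998628 -0.4179044   0.10856138] [-0.763  0.487  1.653 -0.     0.998  1.32 ]
t 37.9 pos [ 0.5    -0.4179  0.1086] psi -119.3 q6 1.32 F [ 0.3  0.1 -4.5] T [ 0.017  0.027 -0.025] op 0.517 ff 61.6
w28 [ 238  167   66   43 2691] [270.9 187.9] [array([270.5, 188. ]), array([65., 42.]), np.float64(-0.0)]
w28 [225 214  51  29 866] [244.8 224.5] [array([250.2, 228. ]), array([27.1, 50.5]), np.float64(88.2)]
(array([-0.6367, -1.2198, -0.0048]), array([ 0.0003, -0.001 , -0.0006]))
```

Request:
move_arm --series '[-0.015, -0.03, 0, 0, 0, 0, -1, -0.04, -0.08, 0, 0, 0, 0, -1, -0.08, -0.15, 0, 0, 0, 0, -1, -0.13, -0.25, 0, 0, 0, 0, -1, -0.18, -0.35, 0, 0, 0, 0, -1, -0.24, -0.46, 0, 0, 0, 0, -1, -0.295, -0.565, 0, 0, 0, 0, -1, -0.35, -0.67, 0, 0, 0, 0, -1]'

```text
time_s: 38.57
tool_pos: [0.5046, -0.1876, 0.1059]
orientation: [-3.038, 0.796, 0.004]
contact_force: [0.8, 0.8, -3.2]
opening: 0.516
finger_force: 61.8
```

Request:
move_arm --series '[-0.055, -0.105, 0, 0, 0, 0, -1, -0.11, -0.21, 0, 0, 0, 0, -1, -0.16, -0.31, 0, 0, 0, 0, -1, -0.21, -0.4, 0, 0, 0, 0, -1, -0.25, -0.48, 0, 0, 0, 0, -1, -0.275, -0.53, 0, 0, 0, 0, -1, -0.287, -0.55, 0, 0, 0, 0, -1, -0.287, -0.55, 0, 0, 0, 0, -1]'

```text
time_s: 39.23
tool_pos: [0.5107, -0.0025, 0.1062]
orientation: [3.04, -0.791, -0.003]
contact_force: [0.5, -0.9, -3.9]
opening: 0.514
finger_force: 62.0
```

Request:
move_arm --series '[0, 0, 0, 0, 0, -0.01, -1, 0, 0, 0, 0, 0, -0.04, -1, 0, 0, 0, 0, 0, -0.08, -1, 0, 0, 0, 0, 0, -0.12, -1, 0, 0, 0, 0, 0, -0.16, -1, 0, 0, 0, 0, 0, -0.2, -1, 0, 0, 0, 0, 0, -0.23, -1, 0, 0, 0, 0, 0, -0.25, -1]'

```text
time_s: 39.9
tool_pos: [0.5113, -0.0058, 0.1064]
orientation: [3.111, 0.433, -0.002]
contact_force: [-0.8, -0.6, -3.3]
opening: 0.512
finger_force: 61.9
```

Request:
move_arm --series '[0, 0, 0, 0, 0, -0.02, -1, 0, 0, 0, 0, 0, -0.05, -1, 0, 0, 0, 0, 0, -0.08, -1, 0, 0, 0, 0, 0, -0.092, -1, 0, 0, -0.05, 0, 0, -0.092, -1, 0, 0, -0.13, 0, 0, -0.092, -1, 0, 0, -0.22, 0, 0, -0.092, -1, 0, 0, -0.3, 0, 0, -0.092, -1]'

```text
time_s: 40.57
tool_pos: [0.5112, -0.0058, 0.1973]
orientation: [3.019, 0.869, -0.003]
contact_force: [0.6, 0.1, -3.3]
opening: 0.515
finger_force: 62.3
```

Request:
move_arm --series '[0, 0, -0.02, 0, 0, 0, -1, 0, 0, -0.035, 0, 0, 0, -1, 0, 0, -0.035, 0, 0, 0, -1, 0, 0, -0.035, 0, 0, 0, -1]'

```text
time_s: 40.9
tool_pos: [0.5105, -0.0047, 0.2056]
orientation: [-3.018, -0.871, 0.005]
contact_force: [-0.3, 0.6, -3.8]
opening: 0.511
finger_force: 62.3
```

```bash
python3 look.py w29; python3 -c "
from h import *
st();p,_=pose();print((p[:2]-M)@X,(p[:2]-M)@Y);hook('w29');edge('w29',p[2]-.0722+.058);rail('w29',[60,100,140,180,350,400,450])"
```

```text
40.95 [ 0.51022336 -0.0044863   0.20515008] [-0.094  0.118  1.922 -0.     1.106  0.915]
t 40.95 pos [ 0.5102 -0.0045  0.2052] psi -57.8 q6 0.915 F [-0.1 -0.  -4.4] T [ 0.007  0.005 -0.035] op 0.518 ff 62.3
-0.10136205986745084 -0.11811156768219615
w29 [ 239  167   65   43 2680] [271.5 188.1] [array([271., 188.]), array([42., 64.]), np.float64(90.0)]
w29 [ 225  212   94   34 1625] [271.1 223.7] [array([271.5, 228.5]), array([33., 93.]), np.float64(90.0)]
box px [[238.0, 168.0], [303.0, 166.0], [304.0, 209.0], [239.0, 210.0]] stand [[-0.0475, -0.1011], [-0.0475, -0.1363], [-0.0717, -0.1371], [-0.0717, -0.1001]]
box px [[224.0, 213.0], [319.0, 210.0], [320.0, 249.0], [225.0, 251.0]] stand [[-0.0728, -0.0914], [-0.0729, -0.1454], [-0.0969, -0.1465], [-0.097, -0.09]]
60 [(np.int64(10), np.int64(23), np.float64(0.0409), np.float64(0.0343)), (np.int64(68), np.int64(124), np.float64(0.0103), np.float64(-0.0227))]
100 [(np.int64(5), np.int64(23), np.float64(0.0427), np.float64(0.0336)), (np.int64(67), np.int64(137), np.float64(0.0102), np.float64(-0.0316)), (np.int64(211), np.int64(225), np.f
[... 833 characters left out ...]
loat64(-0.0002)), (np.int64(82), np.int64(93), np.float64(-0.0031), np.float64(-0.0096)), (np.int64(103), np.int64(132), np.float64(-0.0156), np.float64(-0.0335)), (np.int64(218), np.int64(229), np.float64(-0.0936), np.float64(-0.102))]
450 [(np.int64(3), np.int64(20), np.float64(0.0384), np.float64(0.0298)), (np.int64(25), np.int64(39), np.float64(0.0273), np.float64(0.0199)), (np.int64(101), np.int64(110), np.float64(-0.0152), np.float64(-0.0205)), (np.int64(162), np.int64(191), np.float64(-0.0541), np.float64(-0.0743)), (np.int64(201), np.int64(213), np.float64(-0.0817), np.float64(-0.0906))]
rail0 px [array([319.1,  78.8]), array([159.3,  83.3]), array([79.9, 85.5]), array([ 1. , 87.7])]
```

Request:
move_arm --series '[0.02, 0, 0, 0, 0, 0, -1, 0.06, -0.001, 0, 0, 0, 0, -1, 0.1, -0.002, 0, 0, 0, 0, -1, 0.14, -0.003, 0, 0, 0, 0, -1, 0.175, -0.004, 0, 0, 0, 0, -1, 0.198, -0.005, 0, 0, 0, 0, -1, 0.209, -0.005, 0, 0, 0, 0, -1, 0.209, -0.005, 0, 0, 0, 0, -1]'

```text
time_s: 41.62
tool_pos: [0.5648, 0.0311, 0.207]
orientation: [3.018, 0.873, -0.0]
contact_force: [0.1, 0.8, -2.8]
opening: 0.516
finger_force: 62.3
```

```bash
python3 look.py w30; python3 -c "
from h import *
st();p,_=pose();print((p[:2]-M)@X,(p[:2]-M)@Y);hook('w30');edge('w30',p[2]-.0722+.058);rail('w30',[180,200,335,350,365])"
```

```text
41.6667 [0.56408527 0.03070228 0.20694599] [-0.022  0.219  1.799 -0.     1.125  0.985]
t 41.67 pos [0.5641 0.0307 0.2069] psi -57.7 q6 0.985 F [ 0.3 -0.5 -2.8] T [-0.014 -0.017 -0.003] op 0.513 ff 62.3
-0.037019293513391956 -0.11872802569507608
w30 [ 180  164  180   47 3894] [280.4 183.8] [array([269.9, 187.2]), array([ 44.9, 178.9]), np.float64(88.6)]
w30 [180 179  58   8 375] [207.9 182. ] [array([208.5, 181.9]), array([ 6.6, 57.2]), np.float64(88.1)]
w30 [ 225  212   94   36 1787] [272.2 224.7] [array([271.6, 229.4]), array([33.2, 93.4]), np.float64(88.5)]
box px [[180.0, 166.0], [359.0, 162.0], [360.0, 208.0], [181.0, 212.0]] stand [[0.0194, -0.0702], [0.0194, -0.1666], [-0.0067, -0.1689], [-0.0068, -0.0676]]
box px [[224.0, 213.0], [318.0, 211.0], [319.0, 248.0], [225.0, 250.0]] stand [[-0.008, -0.0923], [-0.008, -0.1453], [-0.031, -0.1463], [-0.0311, -0.091]]
180 [(np.int64(17), np.int64(29), np.float64(0.1011), np.float64(0.0948)), (np.int64(36), np.int64(54), np.float64(0.0912), np.float64(0.0814)), (np.int64(165), np.int64(189), np.float64(0.0134), np.float64(-0.0035)), (np.
[... 767 characters left out ...]
, np.float64(0.087)), (np.int64(61), np.int64(71), np.float64(0.075), np.float64(0.0694)), (np.int64(73), np.int64(97), np.float64(0.0682), np.float64(0.0542)), (np.int64(155), np.int64(185), np.float64(0.0173), np.float64(-0.0035)), (np.int64(191), np.int64(216), np.float64(-0.0078), np.float64(-0.0265))]
365 [(np.int64(15), np.int64(48), np.float64(0.0994), np.float64(0.082)), (np.int64(51), np.int64(64), np.float64(0.0803), np.float64(0.0731)), (np.int64(150), np.int64(196), np.float64(0.0205), np.float64(-0.0117)), (np.int64(200), np.int64(220), np.float64(-0.0146), np.float64(-0.0298))]
rail0 px [array([315.9, 181. ]), array([172.9, 184.3]), array([101.7, 186. ]), array([ 30.9, 187.7])]
```

Request:
move_arm --series '[-0.004, 0, 0.02, 0, 0, 0, -1, -0.004, 0, 0.04, 0, 0, 0, -1, -0.004, 0, 0.06, 0, 0, 0, -1, -0.004, 0, 0.08, 0, 0, 0, -1, -0.004, 0, 0.095, 0, 0, 0, -1, -0.004, 0, 0.103, 0, 0, 0, -1, -0.004, 0, 0.106, 0, 0, 0, -1, -0.004, 0, 0.106, 0, 0, 0, -1]'

```text
time_s: 42.33
tool_pos: [0.5628, 0.0297, 0.175]
orientation: [-3.018, -0.872, 0.001]
contact_force: [-0.1, 0.3, -3.0]
opening: 0.514
finger_force: 62.3
```

```bash
python3 -c "
from h import *
st()"
```

```text
t 42.33 pos [0.5628 0.0297 0.175 ] psi -57.8 q6 0.984 F [-0.1  0.3 -3. ] T [-0.048 -0.001  0.009] op 0.514 ff 62.3
```

Request:
move_arm --series '[0, 0, 0.004, 0, 0, 0, -1, 0, 0, 0.008, 0, 0, 0, -1, 0, 0, 0.008, 0, 0, 0, -1]'

```text
time_s: 42.58
tool_pos: [0.5634, 0.0297, 0.1733]
orientation: [3.018, 0.872, 0.001]
contact_force: [-0.2, -0.6, -1.8]
opening: 0.508
finger_force: 62.4
```

```bash
python3 -c "
from h import *
st()"
```

```text
t 42.58 pos [0.5634 0.0297 0.1733] psi -57.8 q6 0.984 F [-0.2 -0.6 -1.8] T [ 0.003 -0.015 -0.027] op 0.508 ff 62.4
```

Request:
move_arm --series '[-0.001, 0, 0.004, 0, 0.004, 0, -1, -0.003, 0, 0.007, 0, 0.013, 0, -1, -0.006, 0, 0.011, 0.001, 0.023, 0, -1, -0.008, 0, 0.015, 0.001, 0.032, 0, -1, -0.01, 0, 0.019, 0.001, 0.042, 0, -1, -0.0124, 0, 0.0225, 0.001, 0.051, 0, -1, -0.0124, 0, 0.0225, 0.001, 0.051, 0, -1]' --force 20

```text
time_s: 43.17
tool_pos: [0.559, 0.0268, 0.1669]
orientation: [-2.965, -0.856, -0.237]
contact_force: [-2.1, -1.1, 2.9]
opening: 0.513
finger_force: 62.9
```

```bash
python3 -c "
from h import *
st()"
```

```text
t 43.17 pos [0.559  0.0268 0.1669] psi -57.8 q6 0.85 F [-2.1 -1.1  2.9] T [-0.217  0.423  0.04 ] op 0.513 ff 62.9
```

Request:
move_arm --series '[0, 0, 0, 0, 0, 0, 0.02, 0, 0, 0, 0, 0, 0, 0.04, 0, 0, 0, 0, 0, 0, 0.06, 0, 0, 0, 0, 0, 0, 0.09, 0, 0, 0, 0, 0, 0, 0.13, 0, 0, 0, 0, 0, 0, 0.2, 0, 0, 0, 0, 0, 0, 0.3, 0, 0, 0, 0, 0, 0, 0.4]'

```text
time_s: 43.83
tool_pos: [0.56, 0.0281, 0.166]
orientation: [-2.964, -0.856, -0.236]
contact_force: [0.5, -0.2, 0.2]
opening: 0.697
finger_force: 0.0
```

Request:
move_arm --series '[0, 0, 0, 0, 0, 0, 0.5, 0, 0, 0, 0, 0, 0, 0.6, 0, 0, 0, 0, 0, 0, 0.6]'

```text
time_s: 44.08
tool_pos: [0.5599, 0.0278, 0.1661]
orientation: [-2.964, -0.856, -0.236]
contact_force: [-0.7, -0.2, -0.1]
opening: 0.805
finger_force: 0.0
```

```bash
python3 look.py w31; python3 -c "
from h import *
st();cap('w31',.187,(.562,.029));print(rel((.53,.0,.30),np.radians(-57.8)))"
```

```text
44.1333 [0.55985138 0.02782096 0.16614127] [-0.084  0.183  1.943  0.127  0.893  0.851]
t 44.13 pos [0.5599 0.0278 0.1661] psi -57.8 q6 0.851 F [ 0.2  0.5 -0.1] T [-0.085  0.114 -0.022] op 0.799 ff 0.0
expected px [272.6 279.6] r 47.5 wood bbox (226, 256, 97, 80) ell (273.3, 296.0) rib n 23 mean px [275.3 319.3]
cap [0.5552 0.0243] ribdir line -137.7 centre->rib -143.0 dist 0.0122
white [ 217  178  108   65 3377] [268.8 201.1] world [0.589  0.0488] dir 35.9 0.0417
white [ 265  220   55   32 1070] [296.8 231.7] world [0.5825 0.0251] dir 1.7 0.0273
(array([-0.0609,  0.0239, -0.4619]), array([-0.001 , -0.0509,  0.0001]))
```

Request:
move_arm --series '[0, 0, -0.04, 0, 0, 0, 0.6, 0, 0, -0.1, 0, 0, 0, 0.6, 0, 0, -0.2, 0, 0, 0, 0.6, 0, 0, -0.3, 0, 0, 0, 0.6, -0.03, 0.01, -0.4, 0, -0.03, 0, 1, -0.06, 0.024, -0.46, -0.001, -0.051, 0, 1, -0.06, 0.024, -0.46, -0.001, -0.051, 0, 1]'

```text
time_s: 44.72
tool_pos: [0.5338, -0.0006, 0.3062]
orientation: [3.013, 0.87, 0.014]
contact_force: [1.6, 0.1, -0.1]
opening: 1.0
finger_force: 0.0
```

Request:
move_arm --series '[-0.1, 0.4, -0.2, 0, 0, 0, 1, -0.1, 0.4, -0.2, 0, 0, 0, 1, -0.1, 0.4, -0.2, 0, 0, 0, 1, -0.1, 0.4, -0.2, 0, 0, 0, 1, -0.1, 0.4, -0.2, 0, 0, 0, 1, -0.1, 0.4, -0.2, 0, 0, 0, 1]'

```text
time_s: 45.22
tool_pos: [0.5684, -0.1172, 0.3586]
orientation: [-3.017, -0.869, 0.001]
contact_force: [0.3, 0.3, -0.2]
opening: 1.004
finger_force: 0.0
```

```bash
python3 - <<'E'
from h import *
st(); a=optics.capture("side")[:,:,::-1]; b=optics.capture("scene")[:,:,::-1]
A=cv2.resize(a[140:400,190:400],None,fx=2.2,fy=2.2); B=cv2.resize(b[140:350,100:340],None,fx=1.3,fy=1.3)
H=max(A.shape[0],B.shape[0]); o=np.zeros((H,A.shape[1]+B.shape[1],3),np.uint8); o[:A.shape[0],:A.shape[1]]=A;o[:B.shape[0],A.shape[1]:]=B
print(o.shape); cv2.imwrite("pics/fin.png",o)
E
```

```text
t 45.22 pos [ 0.5684 -0.1172  0.3586] psi -57.9 q6 0.731 F [ 0.3  0.3 -0.2] T [-0.059  0.023  0.044] op 1.004 ff 0.0
(572, 774, 3)
```

View pics/fin.png

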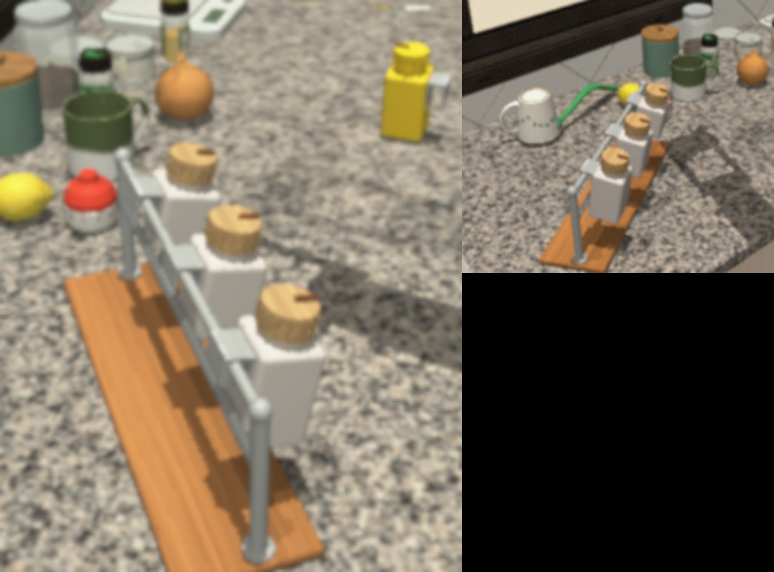

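All three canisters hang on the rail in the side view, at about (190,190), (233,265) and (285,360). Their ribs point away from the hooks, and the bystanders and the yellow look-alike have not moved.

```bash
python3 -c "
from h import *
print(robot.job_done())"
```

```text
the job is handed in; nothing more can be done
None
```

All three canisters (tall, middle and low) have their caps screwed shut and hang still on the upper rail, the mug, egg timer, onion and yellow look-alike were left untouched, and the job is handed in at about 45 s of the 210 s allowed.

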